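Pack the caddy bins down into one nest

ROBOT

A 6-joint arm with a two-finger parallel gripper is mounted at the origin on the work surface. World frame = base frame: x ahead of the robot, y to its left, z up, the work surface at z = 0. Lengths are in m, angles in rad, forces in N, time in s.
With the tool pointing down it reaches from about 0.325 to 0.925 m from the base axis. Payload 3.1 kg.
Tool frame: the origin (TCP) lies between the finger pads; the fingertips stand 11 mm ahead of it and the grasp point (between the pads) lies 8 mm behind it; y points along the fingers, z is the direction in which the jaws open and shut, and the axes are right-handed (so a half turn about y gives the same grasp; the last joint's range is limited). The gripper opens to 85 mm and grips with 20 to 120 N. Pads are 22 mm wide; open, the fingers measure 114 mm over their backs; the gripper's body (76 mm by 85 mm) begins 54 mm behind the grasp point. The pads swing forward as they close: fully open they stand 13 mm farther back than shut.
Start: joints at [-1.372, 0.217, 1.613, -0, 1.311, -0.112], TCP at [0.191, -0.595, 0.242] pointing down, gripper open.
Joint ranges: [-2.75, 2.75], [-0.78, 2.1], [0.31, 2.55], [-1.13, 4.27], [0.13, 2.63], [-2.58, 2.58]. Speed limits (rad/s): [2.79, 2.79, 3.14, 3.14, 3.14, 3.14].

INTERFACE

Orientations are given as a rotation vector (axis times angle).
In Python, from bench import status, capture, camera_params, manip gives the robot as it stands.
- The arm moves only by the shell command python3 -m handwheel 'ROWS' [FORCE]. ROWS is JSON, a list of rows, each an object of numbers: "grip": the opening, from 0 (shut) to 1 (fully open); "dx", "dy", "dz": the shift along the world's x, y, z in mm; "wx", "wy", "wz": the turn, a rotation vector about the world's x, y, z in degrees. A call has 1 to 10 rows; each row is the pose to reach, as a shift and turn from the pose measured when the call began; what a row does not reach only later rows make up. A row lasts 1/8 s, in which the tool goes at most 62.5 mm and 10.7 degrees, less where a joint would pass 70% of its speed; a pose out of reach is approached as far as the arm can. A call with a gripper value outside its range is refused whole. The fingers move at their own pace and stop on an object; FORCE is the grip in N (left out, the last holds). Time passes only in rows, so rows that repeat a pose let the fingers close. It gives the time, the measured TCP pose, the force and the opening at its end, in the units of the state.
- status.state(): the state, without advancing time (a new reading comes with each control period).
- capture(name): name is "side" or "top"; returns (picture, depth): 420x560x3 uint8, red, green, blue; 420x560 float32, m along the optical axis (not along the pixel's ray), 0 where there is no reading.
- camera_params(name): a dict with "fx", "fy", "cx", "cy" (pixels), "dist_coeffs" ([k1, k2, p1, p2, k3] as OpenCV has them; the pictures are not rectified), "rvec" (rotation vector, rad) and "tvec" (3), from world to camera coordinates, as OpenCV has them. Camera axes: x right, y down, z forward; pixel columns grow to the right and rows downward; lengths in m; the calibration is good to about 2 mm. A picture is of the moment at which its call begins. camera_params takes no time and is no camera call.
- manip.sign_off(): hands the job in, once; it reports no verdict.
The state is a dict: "t": time; "joints": joint angles; "qd": joint speeds; "joint_torque": joint torques, N m; "ee_pos": TCP position; "eef_rot": TCP orientation; "ft_force": force on the tool from outside, world axes, zero at the start; "moment": the same for the moment, N m; "width": finger opening in m.
Only numpy, scipy, OpenCV 4.12 (cv2) and the standard library are available. Lean on these libraries where they do the work, as an engineer would, in place of code of your own. Each camera call takes 0.05 s, during which the arm holds its last target. There are 200 camera calls.

TASK

Pack away the orange caddy's grey bins: lift each one straight up out of the slot its tongue interlocks with, without dragging the caddy, and nest them level on the concrete paver, largest first and each smaller one right down inside the last. Then put the two terracotta pot feet into the innermost bin, and leave the trowel, rake, white pot and jar where they are.

Things in the scene. Friction and masses are not known exactly. Their poses are not given: they have to be found in the camera images.
- caddy: Orange caddy, loose, 2.5 kg, 188 x 476 mm, back panel 60 mm high. Origin on the table under its row of four slots at x = 0, y = -172.5, -57.5, 57.5, 172.5 mm; back panel at +x. Bins stand in front (-x) of the slots on its 6 mm base; side walls 50 mm high. A slot is a vertical T-groove between two lipped posts, 48 mm high, open only at the top, about 2 mm play.
- binA: largest bin (may be absent): grey open box 142 (x) by 106 (y) by 45 mm high, walls 3, floor 4 mm, 120 g. Behind its back (+x) wall, 7 mm off it and joined by an 8 mm web, runs a bar 24 wide (y), 7 thick (x): the T-shaped tongue that sits in the caddy's slot. It goes on as a tab 24 wide, 14 thick, 45 mm high above the rim. Origin at the bar's foot, z up.
- binA_tab (a point): Grip point of the largest bin: the centre of its tab, 67.5 mm above the bin's underside; same axes as the bin. The box's centre lies 78 mm from here towards -x, so the bin hangs front-heavy: grip firmly, or it droops.
- binA_floor (a point): Centre of the underside of the box of the largest bin; same axes.
- binB: second largest bin (may be absent): grey open box 112 (x) by 88 (y) by 45 mm high, walls 3, floor 4 mm, 100 g. Behind its back (+x) wall, 7 mm off it and joined by an 8 mm web, runs a bar 24 wide (y), 7 thick (x): the T-shaped tongue that sits in the caddy's slot. It goes on as a tab 24 wide, 14 thick, 45 mm high above the rim. Origin at the bar's foot, z up.
- binB_tab (a point): Grip point of the second largest bin: the centre of its tab, 67.5 mm above the bin's underside; same axes as the bin. The box's centre lies 63 mm from here towards -x, so the bin hangs front-heavy: grip firmly, or it droops.
- binB_floor (a point): Centre of the underside of the box of the second largest bin; same axes.
- binC: third bin (may be absent): grey open box 82 (x) by 70 (y) by 45 mm high, walls 3, floor 4 mm, 75 g. Behind its back (+x) wall, 7 mm off it and joined by an 8 mm web, runs a bar 24 wide (y), 7 thick (x): the T-shaped tongue that sits in the caddy's slot. It goes on as a tab 24 wide, 14 thick, 45 mm high above the rim. Origin at the bar's foot, z up.
- binC_tab (a point): Grip point of the third bin: the centre of its tab, 67.5 mm above the bin's underside; same axes as the bin. The box's centre lies 48 mm from here towards -x, so the bin hangs front-heavy: grip firmly, or it droops.
- binC_floor (a point): Centre of the underside of the box of the third bin; same axes.
- binD: smallest bin (may be absent): grey open box 52 (x) by 52 (y) by 45 mm high, walls 3, floor 4 mm, 55 g. Behind its back (+x) wall, 7 mm off it and joined by an 8 mm web, runs a bar 24 wide (y), 7 thick (x): the T-shaped tongue that sits in the caddy's slot. It goes on as a tab 24 wide, 14 thick, 45 mm high above the rim. Origin at the bar's foot, z up.
- binD_tab (a point): Grip point of the smallest bin: the centre of its tab, 67.5 mm above the bin's underside; same axes as the bin. The box's centre lies 33 mm from here towards -x, so the bin hangs front-heavy: grip firmly, or it droops.
- binD_floor (a point): Centre of the underside of the box of the smallest bin; same axes.
- paver_top (a point): Grey concrete paver, fixed, 170 (x) x 150 (y) x 10 mm; centre of its top. A bin sits inside the next larger, tongue and all, facing the same way, with 5 mm play each way in x and 6 mm in y when its tab is 22 mm in front (-x) of the larger one's tab; its underside is then 4 mm above the larger one's. With a size missing there is more play.
- foot1_mid (a point): Small stepped terracotta pot foot, 28 (x) x 20 (y) x 26 mm high, 40 g; point at its centre, 13 mm above its underside; the top 10 mm is only 20 mm long and lies towards its -x end.
- foot1: The same pot foot; origin at the centre of its underside.
- foot2_mid (a point): Small stepped terracotta pot foot, 28 (x) x 20 (y) x 26 mm high, 40 g; point at its centre, 13 mm above its underside; the top 10 mm is only 20 mm long and lies towards its -x end.
- foot2: The same pot foot; origin at the centre of its underside.
- trowel: Steel hand trowel with wooden handle, lying, about 320 mm long: bystander. Origin at its underside.
- rake: Wooden-handled hand rake, lying, about 240 mm long: bystander. Origin at its underside.
- pot: White ceramic pot, 120 mm across, 100 mm high: bystander. Origin at its underside.
- jar: Grey plastic jar with black dial lid, 88 mm across, 105 mm high: bystander. Origin at its underside.
Not all that is in view belongs to the job. What is shaped like the foot2 but turquoise or yellow is not meant.

How it is judged:
On the way, in this order (a step that is already met when the one before it is completed fails the run):
1. the largest bin, if there, stands level on the paver (horizontal distance between binA_floor and paver_top below 0.055 m and angle between binA_floor's own z axis and vertical below 0.09 rad and z of binA_floor in the frame of paver_top between -0.003 and 0.005 m), for 0.2 s.
2. the second largest bin, if there, stands level right down inside every larger bin, on the paver (the largest present stands on the paver itself) (horizontal distance between binB_floor and paver_top below 0.07 m and angle between binB_floor's own z axis and vertical below 0.09 rad and z of binB_floor in the frame of paver_top between -0.003 and 0.009 m and z of binB_floor in the frame of binA_floor between 0.001 and 0.01 m and horizontal distance between binB_floor and binA_floor below 0.027 m), for 0.2 s.
3. the third bin, if there, stands level right down inside every larger bin, on the paver (the largest present stands on the paver itself) (horizontal distance between binC_floor and paver_top below 0.085 m and angle between binC_floor's own z axis and vertical below 0.09 rad and z of binC_floor in the frame of paver_top between -0.003 and 0.013 m and z of binC_floor in the frame of binA_floor between 0.001 and 0.014 m and horizontal distance between binC_floor and binA_floor below 0.042 m and z of binC_floor in the frame of binB_floor between 0.001 and 0.01 m and horizontal distance between binC_floor and binB_floor below 0.027 m), for 0.2 s.
4. the smallest bin, if there, stands level right down inside every larger bin, on the paver (the largest present stands on the paver itself) (horizontal distance between binD_floor and paver_top below 0.1 m and angle between binD_floor's own z axis and vertical below 0.09 rad and z of binD_floor in the frame of paver_top between -0.003 and 0.017 m and z of binD_floor in the frame of binA_floor between 0.001 and 0.018 m and horizontal distance between binD_floor and binA_floor below 0.057 m and z of binD_floor in the frame of binB_floor between 0.001 and 0.014 m and horizontal distance between binD_floor and binB_floor below 0.042 m and z of binD_floor in the frame of binC_floor between 0.001 and 0.01 m and horizontal distance between binD_floor and binC_floor below 0.027 m), for 0.2 s.
At the end, for the whole second after the job is handed in: All bins present level (5 deg), at rest, boxes within 55 (largest) to 100 mm (smallest) of the paver's centre: the largest on the paver, each smaller one inside the one before and down on its floor (about 5 mm). Both pot feet at rest inside the innermost bin, not above its rim (all of step 1 and all of step 2 and all of step 3 and all of step 4 and linear speed of each of binA, binB, binC, binD, foot1, foot2 below 0.03 m/s and z of foot1_mid in the frame of binA_floor between 0.008 and 0.062 m and x of foot1_mid in the frame of binA_floor between -0.071 and 0.071 m and y of foot1_mid in the frame of binA_floor between -0.053 and 0.053 m and z of foot1_mid in the frame of binB_floor between 0.008 and 0.058 m and x of foot1_mid in the frame of binB_floor between -0.056 and 0.056 m and y of foot1_mid in the frame of binB_floor between -0.044 and 0.044 m and z of foot1_mid in the frame of binC_floor between 0.008 and 0.054 m and x of foot1_mid in the frame of binC_floor between -0.041 and 0.041 m and y of foot1_mid in the frame of binC_floor between -0.035 and 0.035 m and z of foot1_mid in the frame of binD_floor between 0.008 and 0.05 m and x of foot1_mid in the frame of binD_floor between -0.026 and 0.026 m and y of foot1_mid in the frame of binD_floor between -0.026 and 0.026 m and z of foot2_mid in the frame of binA_floor between 0.008 and 0.062 m and x of foot2_mid in the frame of binA_floor between -0.071 and 0.071 m and y of foot2_mid in the frame of binA_floor between -0.053 and 0.053 m and z of foot2_mid in the frame of binB_floor between 0.008 and 0.058 m and x of foot2_mid in the frame of binB_floor between -0.056 and 0.056 m and y of foot2_mid in the frame of binB_floor between -0.044 and 0.044 m and z of foot2_mid in the frame of binC_floor between 0.008 and 0.054 m and x of foot2_mid in the frame of binC_floor between -0.041 and 0.041 m and y of foot2_mid in the frame of binC_floor between -0.035 and 0.035 m and z of foot2_mid in the frame of binD_floor between 0.008 and 0.05 m and x of foot2_mid in the frame of binD_floor between -0.026 and 0.026 m and y of foot2_mid in the frame of binD_floor between -0.026 and 0.026 m); the robot touches nothing.
It fails at once if the caddy is dragged or lifted more than 15 mm (distance of caddy from where it was at the start of the episode above 0.015 m).
It fails at once if the trowel is moved more than 30 mm (distance of trowel from where it was at the start of the episode above 0.03 m).
It fails at once if the rake is moved more than 30 mm (distance of rake from where it was at the start of the episode above 0.03 m).
It fails at once if the pot is moved more than 30 mm (distance of pot from where it was at the start of the episode above 0.03 m).
It fails at once if the jar is moved more than 30 mm (distance of jar from where it was at the start of the episode above 0.03 m).
Of binA, binB, binC, binD only 3 to 4 are there at a start; the rules pass over those that are not, and their reading is None.
At some moment in a run one of foot1, foot2 may be knocked a few centimetres aside while the robot is not near it.
It also fails if it takes over 210 s, if anything falls off the work surface, if the arm or the gripper's body presses on something with over 40 N, if the wrist force passes 120 N, or if a joint passes its speed limit or range.

## Working session

There is one attempt and no reset: what is moved stays moved. The work goes in short steps, Python scripts to look and compute and a shell command to move; the robot and the scene stay as the last step left them, time stands still between calls to the robot, and variables do not carry over. Pictures are saved under pics/ and viewed, about 12 in all and at most 16, crops included, and the job is handed in when it is done.

```bash
ls; mkdir -p pics
cat > h.py <<'E'
import numpy as np, cv2
from bench import status, capture, camera_params
def cam(n):
    p=camera_params(n);K=np.array([[p['fx'],0,p['cx']],[0,p['fy'],p['cy']],[0,0,1.]])
    R=cv2.Rodrigues(np.array(p['rvec'],float))[0];return K,np.array(p['dist_coeffs'],float),R,np.array(p['tvec'],float).ravel()
def world(n,uv,d):  # pixels + depths -> world points
    K,D,R,t=cam(n);uv=np.asarray(uv,float).reshape(-1,1,2)
    q=cv2.undistortPoints(uv,K,D).reshape(-1,2);c=np.c_[q,np.ones(len(q))]*np.asarray(d).reshape(-1,1)
    return (c-t)@R
def plane(n,uv,z):  # pixels -> world at height z
    K,D,R,t=cam(n);uv=np.asarray(uv,float).reshape(-1,1,2)
    q=cv2.undistortPoints(uv,K,D).reshape(-1,2);r=np.c_[q,np.ones(len(q))]@R;o=-R.T@t
    return o+r*((z-o[2])/r[:,2])[:,None]
def cloud(n,d):
    v,u=np.mgrid[0:d.shape[0],0:d.shape[1]];P=world(n,np.c_[u.ravel(),v.ravel()],d.ravel()).reshape(*d.shape,3)
    P[d==0]=np.nan;return P
def proj(n,P):
    K,D,R,t=cam(n);return cv2.projectPoints(np.asarray(P,float).reshape(-1,3),cv2.Rodrigues(R)[0],t,K,D)[0].reshape(-1,2)
E
python3 - <<'E'
from h import *
s=status.state();print({k:np.round(v,3).tolist() for k,v in s.items()})
for n in('top','side'):
    im,d=capture(n);np.savez(f'{n}0.npz',im=im,d=d);cv2.imwrite(f'pics/{n}0.png',im[...,::-1]);
    K,D,R,t=cam(n);print(n,-R.T@t,K[0,0])
E
```

```text
pics
{'t': 0.0, 'joints': [-1.372, 0.218, 1.615, 0.0, 1.311, -0.112], 'qd': [-0.002, -0.0, 0.0, 0.0, -0.0, -0.001], 'joint_torque': [-0.001, -39.685, -30.385, -0.0, 0.01, 0.0], 'ee_pos': [0.191, -0.594, 0.241], 'eef_rot': [-0.322, 2.056, -2.051], 'ft_force': [-0.085, -0.012, -0.222], 'moment': [0.019, 0.007, 0.02], 'width': 0.085}
top [0.30840758 0.03227995 1.5107403 ] 491.1264521391424
side [-0.02660363  0.73083871  0.59080268] 401.6053606076344
```

View pics/top0.png

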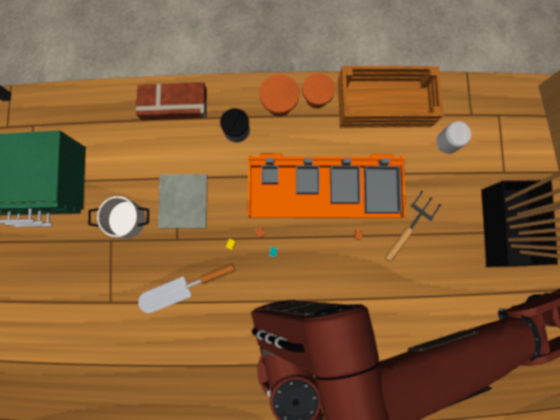

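View pics/side0.png

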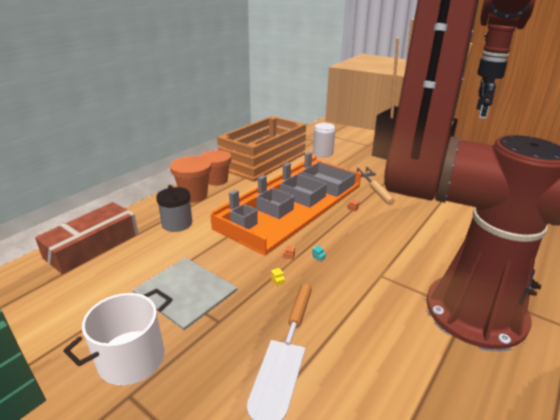

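The top view shows all four bins in the caddy. From left to right they are D (270,175), C (308,180), B (345,185) and A (382,190). The paver is at (183,201), and two terracotta feet are at (260,232) and (358,234). The yellow (230,244) and turquoise (273,252) blocks are decoys. The jar is at (235,124), the white pot at (120,217), the rake at (410,225) and the trowel at (185,288).

```bash
cat >> h.py <<'E'
def rect(P):
    (c,s,a)=cv2.minAreaRect((np.asarray(P)[:,:2]*1000).astype(np.float32));return np.round(c,1),np.round(s,1),round(a,1)
def comps(m,mn=8):
    n,l,st,c=cv2.connectedComponentsWithStats(m.astype(np.uint8));return [(l==i,st[i],c[i]) for i in range(1,n) if st[i,4]>=mn]
E
python3 - <<'E'
from h import *
f=np.load('top0.npz');im,d=f['im'],f['d'];P=cloud('top',d);hsv=cv2.cvtColor(im,cv2.COLOR_RGB2HSV)
u=np.arange(560)[None]+0*d;v=np.arange(420)[:,None]+0*d
box=(u>140)&(u<420)&(v>140)&(v<270)
z=P[...,2]
for name,lo,hi in(('tab',.08,.11),('rim50',.045,.062),):
  for m,st,c in comps(box&(z>lo)&(z<hi),4):
    print(name,np.round(c,1),st[4],'xyz',np.round(np.nanmedian(P[m],0)*1000,1),rect(P[m]))
H,S,V=hsv[...,0],hsv[...,1],hsv[...,2]
red=(H<12)&(S>150)&(v>222)&(v<262)&(u>240)&(u<380)
for m,st,c in comps(red,6): print('red',c.round(1),st,np.nanmedian(P[m],0).round(4),rect(P[m]),im[m].mean(0).round())
yy=(u>140)&(u<215)&(v>165)&(v<240)&(S<90)
for m,st,c in comps(yy,200): print('paver',c.round(1),st,np.nanmedian(P[m],0).round(4),rect(P[m]))
orange=(H<14)&(S>200)&(V>150)&(u>240)&(u<412)&(v>150)&(v<222)
for m,st,c in comps(orange,200): print('caddy',c.round(1),st,rect(P[m]))
# zoom crops
cv2.imwrite('pics/c1.png',cv2.resize(im[145:265,220:420,::-1],None,fx=4,fy=4,interpolation=cv2.INTER_CUBIC))
E
```

```text
tab [268.9 160.4] 51 xyz [626.3  53.4  94.5] (array([626.8,  53.3]), array([23.8, 13.4]), 87.6)
tab [307.9 160.3] 50 xyz [623.6 -61.4  94.6] (array([625.5, -61.8]), array([24.3, 14.7]), 88.1)
tab [346.9 160.2] 49 xyz [ 622.3 -176.8   94.6] (array([ 622.4, -177.5]), array([24.3, 14.2]), 89.4)
tab [385.  160.2] 49 xyz [ 619.8 -290.5   95.8] (array([ 620.3, -291. ]), array([25.2, 13.3]), 87.7)
tab [145.7 216.2] 67 xyz [469.7 417.6  87.9] (array([468. , 422.6]), array([24.3, 51. ]), 89.0)
rim50 [331.9 169.9] 1567 xyz [ 623.8 -139.5   51. ] (array([ 558.4, -118.9]), array([477.3, 191.6]), 88.8)
rim50 [307.5 157. ] 6 xyz [642.  -62.6  58.3] (array([641.8, -62.7]), array([ 1. , 15.3]), 3.2)
rim50 [346. 157.] 5 xyz [ 639.8 -179.5   59.2] (array([ 639.9, -179.7]), array([ 0.7, 12.5]), 3.9)
rim50 [359.4 182.1] 41 xyz [ 563.7 -218.9   49.4] (array([ 567. , -218.8]), array([ 4.5, 73.2]), 88.5)
rim50 [273.2 179.7] 24 xyz [569.3  35.6  51.4] (array([574.3,  43.1]), array([24.2, 49.8]), 37.0)
rim50 [331. 177.] 7 xyz [ 579.8 -132.3   53.9] (array([ 581. , -132.5]), array([ 0.7, 18.7]), 87.6)
rim50 [
[... 253 characters left out ...]
09.1, -213.1]), array([16. , 27.9]), 39.0)
red [259.5 231.9] [256 228   8   9  45] [0.4205 0.0885 0.024 ] (array([421.5,  87.8]), array([24.9, 16.3]), 25.4) [181.  89.  38.]
red [357.9 234.3] [355 230   7   9  53] [ 0.4076 -0.2115  0.0248] (array([ 407.3, -212.5]), array([18.8, 25. ]), 81.6) [176.  87.  37.]
paver [182.3 200.6] [ 158  174   49   54 2562] [0.5241 0.3267 0.0095] (array([525.3, 326.6]), array([150.1, 168.7]), 88.5)
caddy [298.2 194.8] [ 248  153  154   65 4297] (array([nan, nan]), array([0., 0.]), 0.0)
caddy [381.1 165.5] [351 154  55  63 485] (array([nan, nan]), array([0., 0.]), 0.0)
caddy [326.7 161.2] [312 157  32   9 215] (array([ 629.3, -122.8]), array([92.9, 21.6]), 89.0)
```

View pics/c1.png

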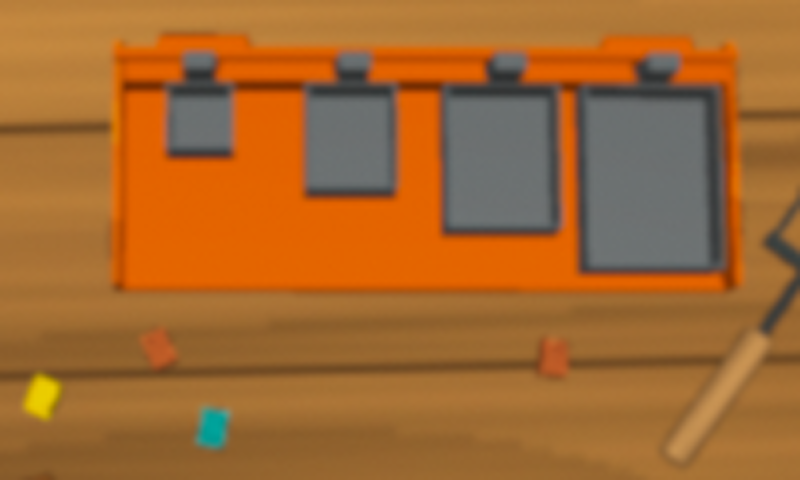

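The enlarged crop confirms the two terracotta feet at crop (158,348) and (554,357). They have the right colour and are about 25 x 19 mm with tops at about 25 mm. Yellow (42,396) and turquoise (213,428) are the decoys. The tabs measure 24 x 14 mm at z≈95 mm with 115 mm spacing, which matches the description. Caddy yaw is about -1.1°.

```bash
cat >> h.py <<'E'
from scipy.spatial.transform import Rotation as Ro
def where(tgt=None,yaw=None):
    "tgt: grasp-point target mm (grasp lies 8 mm behind TCP); yaw: desired jaw-axis heading deg, mod 180"
    s=status.state();R=Ro.from_rotvec(s['eef_rot']).as_matrix();p=np.array(s['ee_pos'])*1000
    g=p-8*R[:,1];head=np.degrees(np.arctan2(R[1,2],R[0,2]))
    print('t',round(s['t'],2),'grasp',g.round(1),'fing',R[:,1].round(3),'jaw',head.round(1),'w',round(s['width']*1000,1),'F',np.round(s['ft_force'],1),'j6',round(s['joints'][5],2))
    if tgt is not None: print('d',(np.array(tgt)-g).round(1))
    if yaw is not None: print('wz',((yaw-head+90)%180-90).round(1))
E
python3 -c "
from h import *
where([620.4,-291.5,79],88.9)"
```

```text
t 0.1 grasp [ 191.  -594.4  249.1] fing [-0.     0.002 -1.   ] jaw -72.2 w 85.5 F [ 0.2 -0.6 -0.2] j6 -0.11
d [ 429.4  302.9 -170.1]
wz -18.9
```

```bash
python3 -m handwheel '[{"dx":43,"dy":30,"dz":0,"wz":-4,"grip":0.55},{"dx":90,"dy":63,"dz":0,"wz":-10,"grip":0.55},{"dx":140,"dy":100,"wz":-15,"grip":0.55},{"dx":190,"dy":135,"wz":-18.9,"grip":0.55},{"dx":240,"dy":170,"wz":-18.9,"grip":0.55},{"dx":290,"dy":205,"wz":-18.9,"grip":0.55},{"dx":340,"dy":240,"wz":-18.9,"grip":0.55},{"dx":390,"dy":275,"wz":-18.9,"grip":0.55},{"dx":429,"dy":303,"dz":-40,"wz":-18.9,"grip":0.55},{"dx":429,"dy":303,"dz":-50,"wz":-18.9,"grip":0.55}]' 120
python3 -c "
from h import *
where([620.4,-291.5,79],88.9)"
```

```text
t 0.1 grasp [ 191.  -594.4  249.1] fing [-0.     0.002 -1.   ] jaw -72.2 w 85.5 F [ 0.2 -0.6 -0.2] j6 -0.11
d [ 429.4  302.9 -170.1]
wz -18.9schema error: expected keys grip, dx, dy, dz, wx, wy, wz
```

```bash
python3 -m handwheel '[{"grip":0.55,"dx":43,"dy":30,"dz":0,"wx":0,"wy":0,"wz":-4},{"grip":0.55,"dx":90,"dy":63,"dz":0,"wx":0,"wy":0,"wz":-10},{"grip":0.55,"dx":140,"dy":100,"dz":0,"wx":0,"wy":0,"wz":-15},{"grip":0.55,"dx":190,"dy":135,"dz":0,"wx":0,"wy":0,"wz":-18.9},{"grip":0.55,"dx":240,"dy":170,"dz":0,"wx":0,"wy":0,"wz":-18.9},{"grip":0.55,"dx":290,"dy":205,"dz":0,"wx":0,"wy":0,"wz":-18.9},{"grip":0.55,"dx":340,"dy":240,"dz":0,"wx":0,"wy":0,"wz":-18.9},{"grip":0.55,"dx":390,"dy":275,"dz":-20,"wx":0,"wy":0,"wz":-18.9},{"grip":0.55,"dx":429,"dy":303,"dz":-40,"wx":0,"wy":0,"wz":-18.9},{"grip":0.55,"dx":429,"dy":303,"dz":-50,"wx":0,"wy":0,"wz":-18.9}]' 120
python3 -c "
from h import *
where([620.4,-291.5,79],88.9)
for n in('top','side'):
    im,d=capture(n);np.savez(f'{n}1.npz',im=im,d=d);cv2.imwrite(f'pics/{n}1.png',im[...,::-1])
"
```

```text
t: 1.35
ee_pos: [0.6214, -0.2878, 0.1884]
eef_rot: [-0.013, -2.218, 2.208]
ft_force: [-0.4, -0.6, 0.1]
width: 0.0469
t 1.35 grasp [ 621.4 -287.8  196.4] fing [-0.002  0.005 -1.   ] jaw -90.8 w 46.9 F [-0.4 -0.6  0.1] j6 1.05
d [  -1.    -3.7 -117.4]
wz -0.3
```

View pics/top1.png

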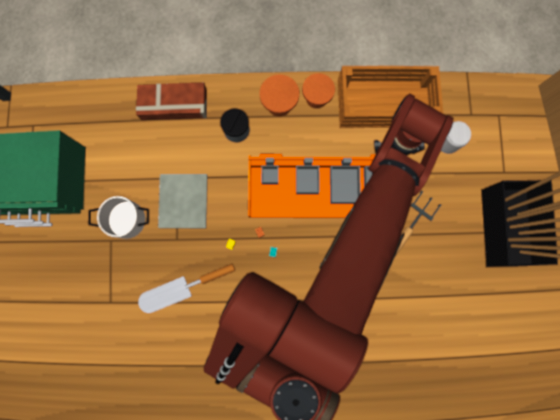

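The arm is above tab A and everything else is undisturbed. Next I descend.

```bash
python3 -m handwheel '[{"grip":0.55,"dx":-1,"dy":-4,"dz":-15,"wx":0,"wy":0,"wz":-0.3},{"grip":0.55,"dx":-1,"dy":-4,"dz":-35,"wx":0,"wy":0,"wz":-0.3},{"grip":0.55,"dx":-1,"dy":-4,"dz":-55,"wx":0,"wy":0,"wz":-0.3},{"grip":0.55,"dx":-1,"dy":-4,"dz":-75,"wx":0,"wy":0,"wz":-0.3},{"grip":0.55,"dx":-1,"dy":-4,"dz":-90,"wx":0,"wy":0,"wz":-0.3},{"grip":0.55,"dx":-1,"dy":-4,"dz":-90,"wx":0,"wy":0,"wz":-0.3}]'
python3 - <<'E'
from h import *
where([620.4,-291.5,79],88.9)
im,d=capture('side');cv2.imwrite('pics/s2.png',cv2.resize(im[100:260,180:440,::-1],None,fx=3,fy=3,interpolation=cv2.INTER_CUBIC))
E
```

```text
t: 2.2
ee_pos: [0.6164, -0.2935, 0.0958]
eef_rot: [-0.017, -2.213, 2.199]
ft_force: [-0.5, 0.9, 0.0]
width: 0.0466
t 2.2 grasp [ 616.4 -293.5  103.8] fing [-0.008  0.006 -1.   ] jaw -91.3 w 46.6 F [-0.5  0.9  0. ] j6 1.05
d [  4.    2.  -24.8]
wz 0.2
```

View pics/s2.png

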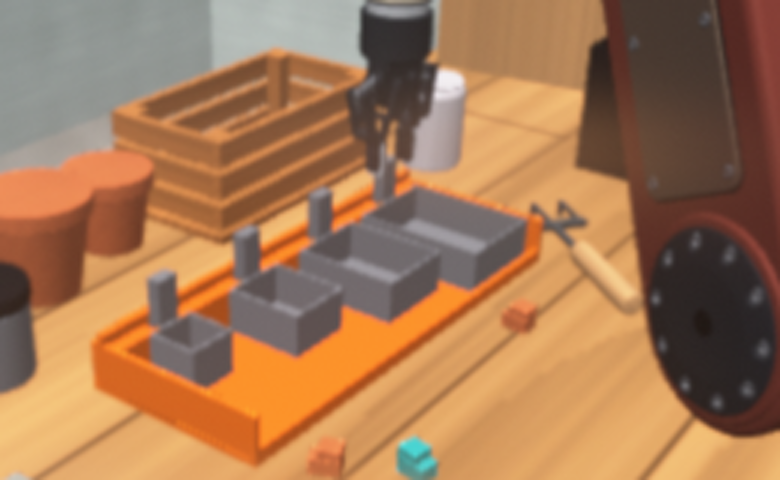

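The fingers straddle tab A (crop 385,165). I'll finish the descent, close, and then lift slowly.

```bash
python3 -m handwheel '[{"grip":0.55,"dx":4,"dy":2,"dz":-10,"wx":0,"wy":0.3,"wz":0.2},{"grip":0.55,"dx":4,"dy":2,"dz":-20,"wx":0,"wy":0.3,"wz":0.2},{"grip":0.55,"dx":4,"dy":2,"dz":-24,"wx":0,"wy":0.3,"wz":0.2},{"grip":0.55,"dx":4,"dy":2,"dz":-24,"wx":0,"wy":0.3,"wz":0.2}]' 120
python3 -c "
from h import *
where([620.4,-291.5,79],88.9)"
```

```text
t: 2.75
ee_pos: [0.6208, -0.2917, 0.0725]
eef_rot: [-0.008, -2.212, 2.2]
ft_force: [0.4, -0.7, 1.0]
width: 0.0471
t 2.75 grasp [ 620.9 -291.7   80.5] fing [-0.012  0.006 -1.   ] jaw -91.1 w 47.1 F [ 0.4 -0.7  1. ] j6 1.05
d [-0.5  0.2 -1.5]
wz 0.0
```

```bash
python3 -m handwheel '[{"grip":0.55,"dx":0,"dy":0,"dz":-1,"wx":-0.3,"wy":-0.7,"wz":0},{"grip":0,"dx":0,"dy":0,"dz":-1,"wx":-0.3,"wy":-0.7,"wz":0},{"grip":0,"dx":0,"dy":0,"dz":-1,"wx":-0.3,"wy":-0.7,"wz":0},{"grip":0,"dx":0,"dy":0,"dz":-1,"wx":-0.3,"wy":-0.7,"wz":0},{"grip":0,"dx":0,"dy":0,"dz":-1,"wx":-0.3,"wy":-0.7,"wz":0},{"grip":0,"dx":0,"dy":0,"dz":-1,"wx":-0.3,"wy":-0.7,"wz":0}]' 120
python3 -c "
from h import *
where([620.4,-291.5,79],88.9)"
```

```text
t: 3.5
ee_pos: [0.6212, -0.2919, 0.072]
eef_rot: [-0.022, -2.212, 2.212]
ft_force: [-0.3, 0.8, 3.2]
width: 0.0223
t 3.5 grasp [ 621.2 -291.9   80. ] fing [ 0.001 -0.    -1.   ] jaw -91.1 w 22.3 F [-0.3  0.8  3.2] j6 1.05
d [-0.8  0.4 -1. ]
wz 0.0
```

```bash
python3 -m handwheel '[{"grip":0,"dx":0,"dy":0,"dz":6,"wx":0,"wy":0,"wz":0},{"grip":0,"dx":0,"dy":0,"dz":14,"wx":0,"wy":0,"wz":0},{"grip":0,"dx":0,"dy":0,"dz":24,"wx":0,"wy":0,"wz":0},{"grip":0,"dx":0,"dy":0,"dz":34,"wx":0,"wy":0,"wz":0},{"grip":0,"dx":0,"dy":0,"dz":46,"wx":0,"wy":0,"wz":0},{"grip":0,"dx":0,"dy":0,"dz":60,"wx":0,"wy":0,"wz":0},{"grip":0,"dx":0,"dy":0,"dz":80,"wx":0,"wy":0,"wz":0},{"grip":0,"dx":0,"dy":0,"dz":100,"wx":0,"wy":0,"wz":0},{"grip":0,"dx":0,"dy":0,"dz":125,"wx":0,"wy":0,"wz":0},{"grip":0,"dx":0,"dy":0,"dz":125,"wx":0,"wy":0,"wz":0}]' 120
python3 - <<'E'
from h import *
where([603.3,325.1,84],88.9)
im,d=capture('side');np.savez('s3.npz',im=im,d=d);cv2.imwrite('pics/s3.png',cv2.resize(im[60:280,180:480,::-1],None,fx=2.6,fy=2.6,interpolation=cv2.INTER_CUBIC))
E
```

```text
t: 4.75
ee_pos: [0.6233, -0.2932, 0.2015]
eef_rot: [-0.03, -2.211, 2.22]
ft_force: [0.2, 0.7, -0.9]
width: 0.0227
t 4.75 grasp [ 623.2 -293.1  209.5] fing [ 0.007 -0.004 -1.   ] jaw -91.1 w 22.7 F [ 0.2  0.7 -0.9] j6 1.05
d [ -19.9  618.2 -125.5]
wz 0.0
```

View pics/s3.png

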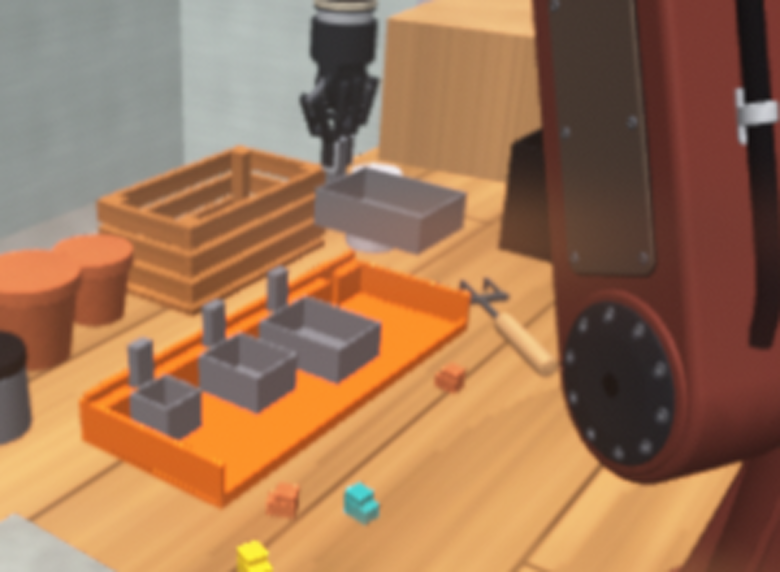

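Bin A is out and level (crop 390,205) and the caddy hasn't moved. Now I carry it to the paver.

```bash
python3 -m handwheel '[{"grip":0,"dx":-1,"dy":20,"dz":0,"wx":0,"wy":0,"wz":0},{"grip":0,"dx":-3,"dy":60,"dz":0,"wx":0,"wy":0,"wz":0},{"grip":0,"dx":-5,"dy":110,"dz":0,"wx":0,"wy":0,"wz":0},{"grip":0,"dx":-7,"dy":160,"dz":0,"wx":0,"wy":0,"wz":0},{"grip":0,"dx":-9,"dy":210,"dz":0,"wx":0,"wy":0,"wz":0},{"grip":0,"dx":-11,"dy":260,"dz":0,"wx":0,"wy":0,"wz":0},{"grip":0,"dx":-13,"dy":310,"dz":0,"wx":0,"wy":0,"wz":0},{"grip":0,"dx":-15,"dy":360,"dz":0,"wx":0,"wy":0,"wz":0},{"grip":0,"dx":-17,"dy":410,"dz":0,"wx":0,"wy":0,"wz":0},{"grip":0,"dx":-18,"dy":450,"dz":0,"wx":0,"wy":0,"wz":0}]' 120
python3 -c "
from h import *
where([603.3,325.1,84],88.9)"
```

```text
t: 6.05
ee_pos: [0.6019, 0.1605, 0.1977]
eef_rot: [-0.021, -2.211, 2.215]
ft_force: [0.0, 0.5, -1.2]
width: 0.0222
t 6.05 grasp [601.9 160.5 205.7] fing [ 0.001 -0.002 -1.   ] jaw -91.0 w 22.2 F [ 0.   0.5 -1.2] j6 1.74
d [   1.4  164.6 -121.7]
wz -0.1
```

```bash
python3 -m handwheel '[{"grip":0,"dx":1,"dy":40,"dz":0,"wx":0,"wy":0,"wz":0},{"grip":0,"dx":1,"dy":85,"dz":0,"wx":0,"wy":0,"wz":0},{"grip":0,"dx":1,"dy":130,"dz":0,"wx":0,"wy":0,"wz":0},{"grip":0,"dx":1,"dy":155,"dz":-10,"wx":0,"wy":0,"wz":0},{"grip":0,"dx":1,"dy":164,"dz":-30,"wx":0,"wy":0,"wz":0},{"grip":0,"dx":1,"dy":164,"dz":-60,"wx":0,"wy":0,"wz":0},{"grip":0,"dx":1,"dy":164,"dz":-80,"wx":0,"wy":0,"wz":0},{"grip":0,"dx":1,"dy":164,"dz":-90,"wx":0,"wy":0,"wz":0},{"grip":0,"dx":1,"dy":164,"dz":-90,"wx":0,"wy":0,"wz":0}]' 120
python3 - <<'E'
from h import *
where([603.3,325.1,84],88.9)
im,d=capture('side');np.savez('s4.npz',im=im,d=d);cv2.imwrite('pics/s4.png',cv2.resize(im[80:380,40:340,::-1],None,fx=2,fy=2,interpolation=cv2.INTER_CUBIC))
E
```

```text
t: 7.18
ee_pos: [0.6025, 0.3235, 0.1064]
eef_rot: [-0.02, -2.208, 2.215]
ft_force: [0.0, 1.3, -0.2]
width: 0.0225
t 7.17 grasp [602.5 323.6 114.4] fing [-0.001 -0.003 -1.   ] jaw -91.1 w 22.5 F [ 0.   1.3 -0.2] j6 1.98
d [  0.8   1.5 -30.4]
wz -0.0
```

View pics/s4.png

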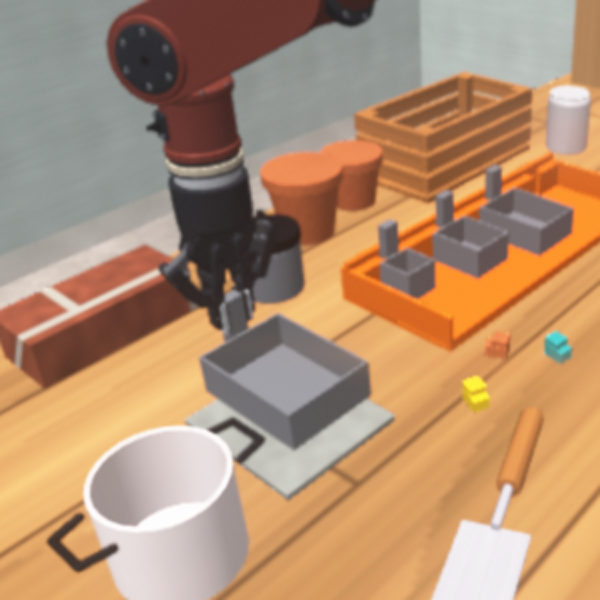

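Bin A is level, just above the paver and centred on it. Now I lower it.

```bash
python3 -m handwheel '[{"grip":0,"dx":1,"dy":1.5,"dz":-8,"wx":0,"wy":0,"wz":0},{"grip":0,"dx":1,"dy":1.5,"dz":-16,"wx":0,"wy":0,"wz":0},{"grip":0,"dx":1,"dy":1.5,"dz":-22,"wx":0,"wy":0,"wz":0},{"grip":0,"dx":1,"dy":1.5,"dz":-26,"wx":0,"wy":0,"wz":0},{"grip":0,"dx":1,"dy":1.5,"dz":-29,"wx":0,"wy":0,"wz":0},{"grip":0,"dx":1,"dy":1.5,"dz":-30,"wx":0,"wy":0,"wz":0},{"grip":0,"dx":1,"dy":1.5,"dz":-30,"wx":0,"wy":0,"wz":0}]' 120
python3 -c "
from h import *
where([603.3,325.1,84],88.9)"
```

```text
t: 8.1
ee_pos: [0.6043, 0.3256, 0.0779]
eef_rot: [-0.022, -2.211, 2.215]
ft_force: [-0.9, -0.1, -1.5]
width: 0.0225
t 8.1 grasp [604.3 325.6  85.9] fing [ 0.001 -0.002 -1.   ] jaw -91.1 w 22.5 F [-0.9 -0.1 -1.5] j6 1.98
d [-1.  -0.5 -1.9]
wz -0.0
```

```bash
python3 -m handwheel '[{"grip":0,"dx":0,"dy":0,"dz":-2,"wx":0,"wy":0,"wz":0},{"grip":0,"dx":0,"dy":0,"dz":-3,"wx":0,"wy":0,"wz":0},{"grip":0,"dx":0,"dy":0,"dz":-3,"wx":0,"wy":0,"wz":0}]' 120
python3 -c "
from h import *
where([603.3,325.1,84],88.9)"
```

```text
t: 8.48
ee_pos: [0.6048, 0.3257, 0.076]
eef_rot: [-0.023, -2.212, 2.215]
ft_force: [-0.6, -0.8, 4.5]
width: 0.0223
t 8.47 grasp [604.8 325.7  84. ] fing [ 0.002 -0.001 -1.   ] jaw -91.1 w 22.3 F [-0.6 -0.8  4.5] j6 1.98
d [-1.5 -0.6 -0. ]
wz -0.0
```

Contact at the expected height, so I release and go up.

```bash
python3 -m handwheel '[{"grip":0.5,"dx":0,"dy":0,"dz":0,"wx":0,"wy":0,"wz":0},{"grip":0.5,"dx":0,"dy":0,"dz":0,"wx":0,"wy":0,"wz":0},{"grip":0.5,"dx":0,"dy":0,"dz":0,"wx":0,"wy":0,"wz":0},{"grip":0.5,"dx":0,"dy":0,"dz":20,"wx":0,"wy":0,"wz":0},{"grip":0.5,"dx":0,"dy":0,"dz":50,"wx":0,"wy":0,"wz":0},{"grip":0.5,"dx":0,"dy":0,"dz":90,"wx":0,"wy":0,"wz":0},{"grip":0.5,"dx":2,"dy":-40,"dz":110,"wx":0,"wy":0,"wz":0},{"grip":0.5,"dx":4,"dy":-90,"dz":110,"wx":0,"wy":0,"wz":0},{"grip":0.5,"dx":6,"dy":-150,"dz":110,"wx":0,"wy":0,"wz":0},{"grip":0.5,"dx":8,"dy":-210,"dz":110,"wx":0,"wy":0,"wz":0}]' 120
python3 - <<'E'
from h import *
where([622.6,-176.8,80],88.9)
for n in('top','side'):
    im,d=capture(n);np.savez(f'{n}5.npz',im=im,d=d);P=cloud(n,d);z=P[...,2];x=P[...,0];y=P[...,1]
    m=(z>.085)&(z<.11)&(abs(x-.604)<.03)&(abs(y-.325)<.03);print(n,'tabA',rect(P[m]),m.sum(),np.nanmedian(z[m]))
    m=(z>.045)&(z<.062)&(abs(x-.53)<.1)&(abs(y-.325)<.07);print(n,'rimA',rect(P[m]),m.sum(),np.nanmedian(z[m]))
E
```

```text
t: 9.72
ee_pos: [0.6134, 0.1143, 0.1881]
eef_rot: [-0.025, -2.214, 2.217]
ft_force: [1.1, -0.0, -0.1]
width: 0.0427
t 9.72 grasp [613.4 114.3 196.1] fing [ 0.005 -0.001 -1.   ] jaw -91.0 w 42.7 F [ 1.1 -0.  -0.1] j6 1.66
d [   9.2 -291.1 -116.1]
wz -0.1
top tabA (array([605.5, 324.9]), array([14.7, 25.1]), 1.5) 55 0.09818516503757907
top rimA (array([533.7, 326.9]), array([110.4, 156.9]), 89.4) 221 0.05342696879540524
side tabA (array([604.9, 327.3]), array([17.8, 25.4]), 1.6) 127 0.09757721200952243
side rimA (array([532.4, 328.9]), array([109.6, 159.2]), 88.7) 883 0.05254217147520765
```

Bin A is placed: tab (605.5,325), rim and yaw as expected. Next is bin B.

```bash
python3 -m handwheel '[{"grip":0.5,"dx":2,"dy":-50,"dz":0,"wx":0,"wy":0,"wz":0},{"grip":0.5,"dx":4,"dy":-105,"dz":0,"wx":0,"wy":0,"wz":0},{"grip":0.5,"dx":6,"dy":-160,"dz":0,"wx":0,"wy":0,"wz":0},{"grip":0.5,"dx":8,"dy":-215,"dz":0,"wx":0,"wy":0,"wz":0},{"grip":0.5,"dx":9,"dy":-260,"dz":0,"wx":0,"wy":0,"wz":0},{"grip":0.5,"dx":9,"dy":-291,"dz":-10,"wx":0,"wy":0,"wz":0},{"grip":0.5,"dx":9,"dy":-291,"dz":-30,"wx":0,"wy":0,"wz":0},{"grip":0.5,"dx":9,"dy":-291,"dz":-60,"wx":0,"wy":0,"wz":0},{"grip":0.5,"dx":9,"dy":-291,"dz":-70,"wx":0,"wy":0,"wz":0},{"grip":0.5,"dx":9,"dy":-291,"dz":-70,"wx":0,"wy":0,"wz":0}]' 120
python3 -c "
from h import *
where([622.6,-176.8,80],88.9)"
```

```text
t: 11.08
ee_pos: [0.6222, -0.1794, 0.1169]
eef_rot: [-0.028, -2.208, 2.214]
ft_force: [-0.1, -0.0, -0.3]
width: 0.0428
t 11.07 grasp [ 622.2 -179.4  124.9] fing [ 0.002 -0.003 -1.   ] jaw -91.3 w 42.8 F [-0.1 -0.  -0.3] j6 1.21
d [  0.4   2.6 -44.9]
wz 0.2
```

```bash
python3 -m handwheel '[{"grip":0.5,"dx":0,"dy":2.5,"dz":-10,"wx":0,"wy":0,"wz":0.2},{"grip":0.5,"dx":0,"dy":2.5,"dz":-25,"wx":0,"wy":0,"wz":0.2},{"grip":0.5,"dx":0,"dy":2.5,"dz":-38,"wx":0,"wy":0,"wz":0.2},{"grip":0.5,"dx":0,"dy":2.5,"dz":-44,"wx":0,"wy":0,"wz":0.2},{"grip":0.5,"dx":0,"dy":2.5,"dz":-45,"wx":0,"wy":0,"wz":0.2},{"grip":0.5,"dx":0,"dy":2.5,"dz":-45,"wx":0,"wy":0,"wz":0.2}]' 120
python3 -c "
from h import *
where([622.6,-176.8,80],88.9)"
```

```text
t: 11.82
ee_pos: [0.6224, -0.1771, 0.0722]
eef_rot: [-0.025, -2.21, 2.216]
ft_force: [0.3, 0.3, 0.1]
width: 0.0427
t 11.82 grasp [ 622.4 -177.1   80.2] fing [ 0.003 -0.003 -1.   ] jaw -91.1 w 42.7 F [0.3 0.3 0.1] j6 1.21
d [ 0.2  0.3 -0.2]
wz 0.0
```

```bash
python3 -m handwheel '[{"grip":0,"dx":0,"dy":0,"dz":0,"wx":0,"wy":0,"wz":0},{"grip":0,"dx":0,"dy":0,"dz":0,"wx":0,"wy":0,"wz":0},{"grip":0,"dx":0,"dy":0,"dz":0,"wx":0,"wy":0,"wz":0},{"grip":0,"dx":0,"dy":0,"dz":0,"wx":0,"wy":0,"wz":0},{"grip":0,"dx":0,"dy":0,"dz":0,"wx":0,"wy":0,"wz":0}]' 120
python3 -c "
from h import *
where([622.6,-176.8,80],88.9)"
python3 -m handwheel '[{"grip":0,"dx":0,"dy":0,"dz":6,"wx":0,"wy":0,"wz":0},{"grip":0,"dx":0,"dy":0,"dz":14,"wx":0,"wy":0,"wz":0},{"grip":0,"dx":0,"dy":0,"dz":24,"wx":0,"wy":0,"wz":0},{"grip":0,"dx":0,"dy":0,"dz":34,"wx":0,"wy":0,"wz":0},{"grip":0,"dx":0,"dy":0,"dz":46,"wx":0,"wy":0,"wz":0},{"grip":0,"dx":0,"dy":0,"dz":60,"wx":0,"wy":0,"wz":0},{"grip":0,"dx":0,"dy":0,"dz":80,"wx":0,"wy":0,"wz":0},{"grip":0,"dx":0,"dy":0,"dz":100,"wx":0,"wy":0,"wz":0},{"grip":0,"dx":0,"dy":0,"dz":125,"wx":0,"wy":0,"wz":0},{"grip":0,"dx":0,"dy":0,"dz":125,"wx":0,"wy":0,"wz":0}]' 120
python3 - <<'E'
from h import *
where([583.5,325.4,88],88.9)
im,d=capture('side');np.savez('s6.npz',im=im,d=d);P=cloud('side',d)
m=(P[...,2]>.12)&(P[...,2]<.19)&(P[...,0]<.62)&(P[...,0]>.47)&(abs(P[...,1]+.177)<.06)
for lo in np.arange(.48,.62,.02):
    k=m&(P[...,0]>=lo)&(P[...,0]<lo+.02)
    if k.any(): print(lo.round(2),np.nanpercentile(P[k][:,2],[2,95]).round(4))
E
```

```text
t: 12.45
ee_pos: [0.6233, -0.1775, 0.0732]
eef_rot: [-0.027, -2.21, 2.218]
ft_force: [0.3, -0.8, 5.6]
width: 0.0222
t 12.45 grasp [ 623.3 -177.5   81.2] fing [ 0.005 -0.004 -1.   ] jaw -91.1 w 22.2 F [ 0.3 -0.8  5.6] j6 1.21
d [-0.7  0.7 -1.2]
wz 0.0
t: 13.7
ee_pos: [0.6256, -0.1784, 0.2025]
eef_rot: [-0.035, -2.21, 2.224]
ft_force: [1.1, -0.1, -1.0]
width: 0.0224
t 13.7 grasp [ 625.5 -178.4  210.5] fing [ 0.012 -0.007 -1.   ] jaw -91.1 w 22.4 F [ 1.1 -0.1 -1. ] j6 1.21
d [ -42.   503.8 -122.5]
wz 0.0
0.5 [0.1375 0.1795]
0.52 [0.1388 0.1806]
0.54 [0.1381 0.1807]
0.56 [0.138  0.1798]
0.58 [0.1395 0.1793]
0.6 [0.141  0.1824]
```

```bash
python3 -m handwheel '[{"grip":0,"dx":-2,"dy":20,"dz":0,"wx":0.2,"wy":0.4,"wz":0},{"grip":0,"dx":-6,"dy":60,"dz":0,"wx":0.2,"wy":0.4,"wz":0},{"grip":0,"dx":-10,"dy":110,"dz":0,"wx":0.2,"wy":0.4,"wz":0},{"grip":0,"dx":-15,"dy":160,"dz":0,"wx":0.2,"wy":0.4,"wz":0},{"grip":0,"dx":-20,"dy":210,"dz":0,"wx":0.2,"wy":0.4,"wz":0},{"grip":0,"dx":-25,"dy":260,"dz":0,"wx":0.2,"wy":0.4,"wz":0},{"grip":0,"dx":-30,"dy":310,"dz":0,"wx":0.2,"wy":0.4,"wz":0},{"grip":0,"dx":-35,"dy":360,"dz":0,"wx":0.2,"wy":0.4,"wz":0},{"grip":0,"dx":-38,"dy":410,"dz":0,"wx":0.2,"wy":0.4,"wz":0},{"grip":0,"dx":-42,"dy":450,"dz":0,"wx":0.2,"wy":0.4,"wz":0}]' 120
python3 -c "
from h import *
where([583.5,325.4,89],88.9)"
```

```text
t: 15.0
ee_pos: [0.5801, 0.2749, 0.1986]
eef_rot: [-0.018, -2.209, 2.214]
ft_force: [0.8, -0.4, -0.8]
width: 0.0224
t 15.0 grasp [580.1 274.9 206.6] fing [-0.002 -0.002 -1.   ] jaw -91.0 w 22.4 F [ 0.8 -0.4 -0.8] j6 1.92
d [   3.4   50.5 -117.6]
wz -0.1
```

```bash
python3 -m handwheel '[{"grip":0,"dx":2,"dy":25,"dz":0,"wx":0,"wy":-0.3,"wz":0},{"grip":0,"dx":3,"dy":45,"dz":0,"wx":0,"wy":-0.3,"wz":0},{"grip":0,"dx":3.4,"dy":50.5,"dz":-15,"wx":0,"wy":-0.3,"wz":0},{"grip":0,"dx":3.4,"dy":50.5,"dz":-40,"wx":0,"wy":-0.3,"wz":0},{"grip":0,"dx":3.4,"dy":50.5,"dz":-58,"wx":0,"wy":-0.3,"wz":0},{"grip":0,"dx":3.4,"dy":50.5,"dz":-62,"wx":0,"wy":-0.3,"wz":0},{"grip":0,"dx":3.4,"dy":50.5,"dz":-62,"wx":0,"wy":-0.3,"wz":0}]' 120
python3 - <<'E'
from h import *
where([583.5,325.4,89],88.9)
im,d=capture('side');np.savez('s7.npz',im=im,d=d);cv2.imwrite('pics/s7.png',cv2.resize(im[180:350,100:270,::-1],None,fx=3.5,fy=3.5,interpolation=cv2.INTER_CUBIC))
E
```

```text
t: 15.88
ee_pos: [0.5836, 0.3249, 0.1363]
eef_rot: [-0.024, -2.211, 2.216]
ft_force: [0.6, -0.0, -1.5]
width: 0.0224
t 15.88 grasp [583.6 324.9 144.3] fing [ 0.003 -0.002 -1.   ] jaw -91.1 w 22.4 F [ 0.6 -0.  -1.5] j6 2.0
d [ -0.1   0.5 -55.3]
wz -0.0
```

View pics/s7.png

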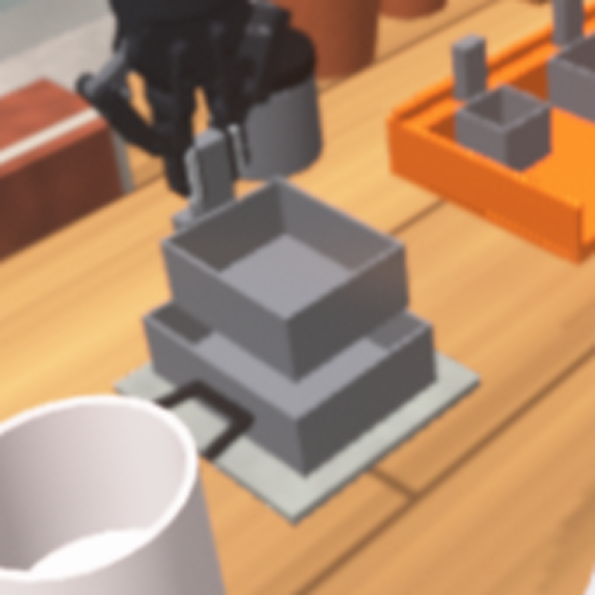

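Bin B hangs level, centred just above bin A. Now I lower it in.

```bash
python3 -m handwheel '[{"grip":0,"dx":0,"dy":0.5,"dz":-6,"wx":0,"wy":0,"wz":0},{"grip":0,"dx":0,"dy":0.5,"dz":-14,"wx":0,"wy":0,"wz":0},{"grip":0,"dx":0,"dy":0.5,"dz":-22,"wx":0,"wy":0,"wz":0},{"grip":0,"dx":0,"dy":0.5,"dz":-30,"wx":0,"wy":0,"wz":0},{"grip":0,"dx":0,"dy":0.5,"dz":-38,"wx":0,"wy":0,"wz":0},{"grip":0,"dx":0,"dy":0.5,"dz":-45,"wx":0,"wy":0,"wz":0},{"grip":0,"dx":0,"dy":0.5,"dz":-50,"wx":0,"wy":0,"wz":0},{"grip":0,"dx":0,"dy":0.5,"dz":-53,"wx":0,"wy":0,"wz":0},{"grip":0,"dx":0,"dy":0.5,"dz":-55,"wx":0,"wy":0,"wz":0},{"grip":0,"dx":0,"dy":0.5,"dz":-55,"wx":0,"wy":0,"wz":0}]' 120
python3 -c "
from h import *
where([583.5,325.4,89],88.9)"
```

```text
t: 17.18
ee_pos: [0.5842, 0.3257, 0.0823]
eef_rot: [-0.026, -2.212, 2.216]
ft_force: [0.2, 0.1, -0.9]
width: 0.0223
t 17.18 grasp [584.1 325.7  90.3] fing [ 0.004 -0.002 -1.   ] jaw -91.1 w 22.3 F [ 0.2  0.1 -0.9] j6 2.0
d [-0.6 -0.3 -1.3]
wz -0.0
```

```bash
python3 -m handwheel '[{"grip":0,"dx":0,"dy":0,"dz":-2,"wx":0,"wy":0,"wz":0},{"grip":0,"dx":0,"dy":0,"dz":-2.5,"wx":0,"wy":0,"wz":0},{"grip":0,"dx":0,"dy":0,"dz":-2.5,"wx":0,"wy":0,"wz":0}]' 120
python3 -c "
from h import *
where([583.5,325.4,89],88.9)"
```

```text
t: 17.55
ee_pos: [0.5847, 0.326, 0.0812]
eef_rot: [-0.027, -2.213, 2.216]
ft_force: [-0.4, -1.0, 6.2]
width: 0.0222
t 17.55 grasp [584.7 326.   89.2] fing [ 0.005 -0.001 -1.   ] jaw -91.1 w 22.2 F [-0.4 -1.   6.2] j6 2.0
d [-1.2 -0.6 -0.2]
wz -0.0
```

Contact at the expected height. Release and retreat towards C.

```bash
python3 -m handwheel '[{"grip":0.5,"dx":0,"dy":0,"dz":0,"wx":0,"wy":0,"wz":0},{"grip":0.5,"dx":0,"dy":0,"dz":0,"wx":0,"wy":0,"wz":0},{"grip":0.5,"dx":0,"dy":0,"dz":0,"wx":0,"wy":0,"wz":0},{"grip":0.5,"dx":0,"dy":0,"dz":20,"wx":0,"wy":0,"wz":0},{"grip":0.5,"dx":0,"dy":0,"dz":50,"wx":0,"wy":0,"wz":0},{"grip":0.5,"dx":0,"dy":0,"dz":90,"wx":0,"wy":0,"wz":0},{"grip":0.5,"dx":5,"dy":-40,"dz":105,"wx":0,"wy":0,"wz":0},{"grip":0.5,"dx":12,"dy":-90,"dz":105,"wx":0,"wy":0,"wz":0},{"grip":0.5,"dx":18,"dy":-150,"dz":105,"wx":0,"wy":0,"wz":0},{"grip":0.5,"dx":24,"dy":-210,"dz":105,"wx":0,"wy":0,"wz":0}]' 120
python3 - <<'E'
from h import *
where([624.9,-61.8,80],88.9)
for n in('top','side'):
    im,d=capture(n);P=cloud(n,d);z=P[...,2];x=P[...,0];y=P[...,1]
    for nm,cx in(('A',.605),('B',.584)):
        m=(z>.075)&(z<.115)&(abs(x-cx)<.0115)&(abs(y-.325)<.03);print(n,'tab',nm,rect(P[m]),m.sum(),np.nanpercentile(z[m],90).round(4))
    m=(z>.053)&(z<.07)&(abs(x-.53)<.1)&(abs(y-.325)<.07);print(n,'rims',rect(P[m]),np.nanpercentile(z[m],[10,50,90]).round(4))
    m=(z>.08)&(z<.11)&(abs(x-.62)<.03)&(y<.1)&(y>-.4)
    for mm,st,c in comps(m,5):print(n,'caddy tab',rect(P[mm]))
    m=(z>.045)&(z<.062)&(abs(x-.56)<.12)&(y<.14)&(y>-.4);print('caddy',rect(P[m]))
E
```

```text
t: 18.8
ee_pos: [0.6094, 0.1145, 0.1882]
eef_rot: [-0.029, -2.215, 2.218]
ft_force: [0.7, -0.5, -0.1]
width: 0.0427
t 18.8 grasp [609.3 114.5 196.2] fing [ 0.008 -0.001 -1.   ] jaw -91.0 w 42.7 F [ 0.7 -0.5 -0.1] j6 1.66
d [  15.6 -176.3 -116.2]
wz -0.1
top tab A (array([603.7, 324.8]), array([18.6, 25.2]), 1.8) 59 0.103
top tab B (array([585.7, 325.1]), array([24.8, 15.4]), 87.2) 64 0.1067
top rims (array([532. , 325.7]), array([109. , 153.6]), 89.6) [0.054  0.0572 0.0623]
top caddy tab (array([626.7,  51.8]), array([20.7, 13.4]), 88.3)
top caddy tab (array([624.4, -61.6]), array([23.8, 12.9]), 88.8)
caddy (array([ 579.4, -122.4]), array([490. , 185.4]), 82.8)
side tab A (array([603.9, 327.4]), array([19. , 27.1]), 0.6) 95 0.1018
side tab B (array([584.1, 327.1]), array([27.3, 17.4]), 82.6) 207 0.1053
side rims (array([533.2, 328.7]), array([108.4, 158.4]), 88.7) [0.0539 0.0565 0.0609]
side caddy tab (array([625.2, -58.9]), array([18.9, 27.6]), 13.7)
side caddy tab (array([628.7,  55.8]), array([17.1, 26.4]), 2.9)
caddy (array([ 559.7, -117.1]), array([481.9, 192.5]), 88.8)
```

B is nested and the caddy hasn't moved. Next is C.

```bash
python3 -m handwheel '[{"grip":0.5,"dx":4,"dy":-40,"dz":0,"wx":0,"wy":0.3,"wz":0},{"grip":0.5,"dx":9,"dy":-95,"dz":0,"wx":0,"wy":0.3,"wz":0},{"grip":0.5,"dx":13,"dy":-145,"dz":0,"wx":0,"wy":0.3,"wz":0},{"grip":0.5,"dx":15.5,"dy":-172,"dz":-10,"wx":0,"wy":0.3,"wz":0},{"grip":0.5,"dx":15.5,"dy":-176,"dz":-35,"wx":0,"wy":0.3,"wz":0},{"grip":0.5,"dx":15.5,"dy":-176,"dz":-60,"wx":0,"wy":0.3,"wz":0},{"grip":0.5,"dx":15.5,"dy":-176,"dz":-70,"wx":0,"wy":0.3,"wz":0},{"grip":0.5,"dx":15.5,"dy":-176,"dz":-70,"wx":0,"wy":0.3,"wz":0}]' 120
python3 -c "
from h import *
where([624.7,-61.8,80],88.9)"
```

```text
t: 19.9
ee_pos: [0.6253, -0.0651, 0.118]
eef_rot: [-0.029, -2.206, 2.214]
ft_force: [-0.9, -0.3, 0.1]
width: 0.0425
t 19.9 grasp [625.3 -65.  126. ] fing [ 0.002 -0.003 -1.   ] jaw -91.4 w 42.5 F [-0.9 -0.3  0.1] j6 1.38
d [ -0.6   3.2 -46. ]
wz 0.3
```

```bash
python3 -m handwheel '[{"grip":0.5,"dx":-0.5,"dy":3,"dz":-10,"wx":0,"wy":0,"wz":0.3},{"grip":0.5,"dx":-0.5,"dy":3,"dz":-25,"wx":0,"wy":0,"wz":0.3},{"grip":0.5,"dx":-0.5,"dy":3,"dz":-39,"wx":0,"wy":0,"wz":0.3},{"grip":0.5,"dx":-0.5,"dy":3,"dz":-45,"wx":0,"wy":0,"wz":0.3},{"grip":0.5,"dx":-0.5,"dy":3,"dz":-46,"wx":0,"wy":0,"wz":0.3},{"grip":0,"dx":-0.5,"dy":3,"dz":-46,"wx":0,"wy":0,"wz":0.3},{"grip":0,"dx":-0.5,"dy":3,"dz":-46,"wx":0,"wy":0,"wz":0.3},{"grip":0,"dx":-0.5,"dy":3,"dz":-46,"wx":0,"wy":0,"wz":0.3},{"grip":0,"dx":-0.5,"dy":3,"dz":-46,"wx":0,"wy":0,"wz":0.3},{"grip":0,"dx":-0.5,"dy":3,"dz":-46,"wx":0,"wy":0,"wz":0.3}]' 120
python3 -c "
from h import *
where([624.7,-61.8,80],88.9)"
```

```text
t: 21.15
ee_pos: [0.6254, -0.0622, 0.0726]
eef_rot: [-0.025, -2.209, 2.218]
ft_force: [1.1, -0.3, 1.6]
width: 0.0224
t 21.15 grasp [625.4 -62.2  80.6] fing [ 0.003 -0.004 -1.   ] jaw -91.1 w 22.4 F [ 1.1 -0.3  1.6] j6 1.38
d [-0.7  0.4 -0.6]
wz -0.0
```

```bash
python3 -m handwheel '[{"grip":0,"dx":0,"dy":0,"dz":6,"wx":0,"wy":0,"wz":0},{"grip":0,"dx":0,"dy":0,"dz":14,"wx":0,"wy":0,"wz":0},{"grip":0,"dx":0,"dy":0,"dz":24,"wx":0,"wy":0,"wz":0},{"grip":0,"dx":0,"dy":0,"dz":34,"wx":0,"wy":0,"wz":0},{"grip":0,"dx":0,"dy":0,"dz":46,"wx":0,"wy":0,"wz":0},{"grip":0,"dx":0,"dy":0,"dz":60,"wx":0,"wy":0,"wz":0},{"grip":0,"dx":0,"dy":0,"dz":80,"wx":0,"wy":0,"wz":0},{"grip":0,"dx":0,"dy":0,"dz":100,"wx":0,"wy":0,"wz":0},{"grip":0,"dx":0,"dy":0,"dz":125,"wx":0,"wy":0,"wz":0},{"grip":0,"dx":0,"dy":0,"dz":125,"wx":0,"wy":0,"wz":0}]' 120
python3 - <<'E'
from h import *
where([563,325.7,92.6],88.9)
im,d=capture('side');P=cloud('side',d)
m=(P[...,2]>.12)&(P[...,2]<.19)&(P[...,0]<.62)&(P[...,0]>.47)&(abs(P[...,1]+.062)<.05)
for lo in np.arange(.5,.62,.02):
    k=m&(P[...,0]>=lo)&(P[...,0]<lo+.02)
    if k.any(): print(lo.round(2),np.nanpercentile(P[k][:,2],[2,95]).round(4))
E
```

```text
t: 22.4
ee_pos: [0.6277, -0.0627, 0.2017]
eef_rot: [-0.033, -2.211, 2.223]
ft_force: [-0.2, 0.3, -1.2]
width: 0.0225
t 22.4 grasp [627.7 -62.7 209.7] fing [ 0.01  -0.005 -1.   ] jaw -91.1 w 22.5 F [-0.2  0.3 -1.2] j6 1.38
d [ -64.7  388.4 -117.1]
wz 0.0
0.52 [0.1397 0.181 ]
0.54 [0.1372 0.1813]
0.56 [0.1382 0.1808]
0.58 [0.1386 0.1812]
0.6 [0.139  0.1814]
```

```bash
python3 -m handwheel '[{"grip":0,"dx":-5,"dy":20,"dz":0,"wx":0.1,"wy":0.3,"wz":0},{"grip":0,"dx":-12,"dy":65,"dz":0,"wx":0.1,"wy":0.3,"wz":0},{"grip":0,"dx":-20,"dy":115,"dz":0,"wx":0.1,"wy":0.3,"wz":0},{"grip":0,"dx":-30,"dy":170,"dz":0,"wx":0.1,"wy":0.3,"wz":0},{"grip":0,"dx":-40,"dy":220,"dz":0,"wx":0.1,"wy":0.3,"wz":0},{"grip":0,"dx":-50,"dy":275,"dz":0,"wx":0.1,"wy":0.3,"wz":0},{"grip":0,"dx":-58,"dy":325,"dz":0,"wx":0.1,"wy":0.3,"wz":0},{"grip":0,"dx":-63,"dy":365,"dz":0,"wx":0.1,"wy":0.3,"wz":0},{"grip":0,"dx":-64.5,"dy":388,"dz":-10,"wx":0.1,"wy":0.3,"wz":0},{"grip":0,"dx":-64.5,"dy":388,"dz":-20,"wx":0.1,"wy":0.3,"wz":0}]' 120
python3 -c "
from h import *
where([563,325.7,92.6],88.9)"
```

```text
t: 23.7
ee_pos: [0.5606, 0.3269, 0.1777]
eef_rot: [-0.018, -2.209, 2.217]
ft_force: [0.3, 0.1, -1.8]
width: 0.0224
t 23.7 grasp [560.6 326.9 185.7] fing [-0.    -0.004 -1.   ] jaw -90.9 w 22.4 F [ 0.3  0.1 -1.8] j6 2.01
d [  2.4  -1.2 -93.1]
wz -0.2
```

Descend to just above B's rim (59 mm) and verify.

```bash
python3 -m handwheel '[{"grip":0,"dx":2.4,"dy":-1,"dz":-5,"wx":0,"wy":-0.2,"wz":-0.2},{"grip":0,"dx":2.4,"dy":-1,"dz":-20,"wx":0,"wy":-0.2,"wz":-0.2},{"grip":0,"dx":2.4,"dy":-1,"dz":-33,"wx":0,"wy":-0.2,"wz":-0.2},{"grip":0,"dx":2.4,"dy":-1,"dz":-40,"wx":0,"wy":-0.2,"wz":-0.2},{"grip":0,"dx":2.4,"dy":-1,"dz":-40,"wx":0,"wy":-0.2,"wz":-0.2}]' 120
python3 - <<'E'
from h import *
where([563,325.7,92.6],88.9)
im,d=capture('side');P=cloud('side',d);z,x,y=P[...,2],P[...,0],P[...,1]
m=(z>.105)&(z<.13)&(x>.46)&(x<.563)&(abs(y-.325)<.05);print('rim C',rect(P[m]),np.nanpercentile(z[m],95))
cv2.imwrite('pics/s8.png',cv2.resize(im[180:350,100:270,::-1],None,fx=3.5,fy=3.5,interpolation=cv2.INTER_CUBIC))
E
```

```text
t: 24.32
ee_pos: [0.5626, 0.3253, 0.1367]
eef_rot: [-0.024, -2.207, 2.217]
ft_force: [0.0, -0.8, -0.8]
width: 0.0222
t 24.32 grasp [562.6 325.3 144.7] fing [ 0.002 -0.005 -1.   ] jaw -91.2 w 22.2 F [ 0.  -0.8 -0.8] j6 2.01
d [  0.4   0.4 -52.1]
wz 0.1
rim C (array([516.5, 328.2]), array([71.9, 90.3]), 88.1) 0.12373185246948303
```

View pics/s8.png

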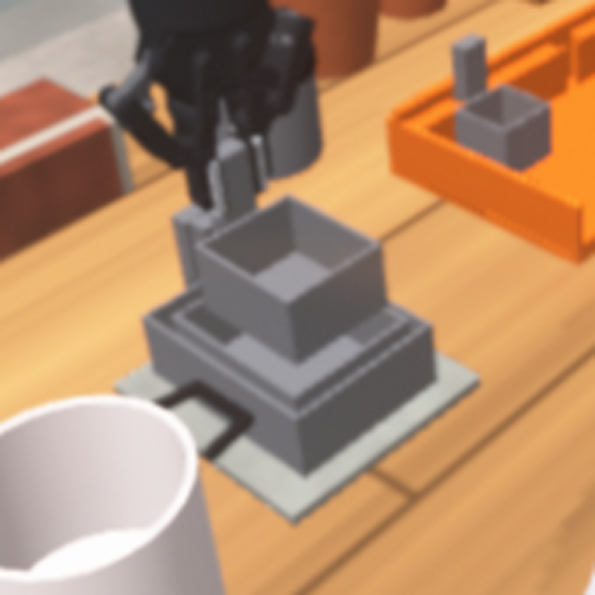

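B sits fully in A (rims concentric around crop 290,340) and C hangs level, centred above. Lowering C.

```bash
python3 -m handwheel '[{"grip":0,"dx":0.4,"dy":0.4,"dz":-6,"wx":0,"wy":0,"wz":0},{"grip":0,"dx":0.4,"dy":0.4,"dz":-14,"wx":0,"wy":0,"wz":0},{"grip":0,"dx":0.4,"dy":0.4,"dz":-22,"wx":0,"wy":0,"wz":0},{"grip":0,"dx":0.4,"dy":0.4,"dz":-30,"wx":0,"wy":0,"wz":0},{"grip":0,"dx":0.4,"dy":0.4,"dz":-37,"wx":0,"wy":0,"wz":0},{"grip":0,"dx":0.4,"dy":0.4,"dz":-43,"wx":0,"wy":0,"wz":0},{"grip":0,"dx":0.4,"dy":0.4,"dz":-48,"wx":0,"wy":0,"wz":0},{"grip":0,"dx":0.4,"dy":0.4,"dz":-51,"wx":0,"wy":0,"wz":0},{"grip":0,"dx":0.4,"dy":0.4,"dz":-53,"wx":0,"wy":0,"wz":0},{"grip":0,"dx":0.4,"dy":0.4,"dz":-53,"wx":0,"wy":0,"wz":0}]' 120
python3 -c "
from h import *
where([563,325.7,92.6],88.9)"
```

```text
t: 25.62
ee_pos: [0.5637, 0.3261, 0.0848]
eef_rot: [-0.026, -2.209, 2.217]
ft_force: [0.4, 0.4, -1.0]
width: 0.0223
t 25.62 grasp [563.6 326.2  92.8] fing [ 0.003 -0.004 -1.   ] jaw -91.2 w 22.3 F [ 0.4  0.4 -1. ] j6 2.01
d [-0.6 -0.5 -0.2]
wz 0.1
```

```bash
python3 -m handwheel '[{"grip":0,"dx":0,"dy":0,"dz":-1.5,"wx":0,"wy":0,"wz":0},{"grip":0,"dx":0,"dy":0,"dz":-2,"wx":0,"wy":0,"wz":0},{"grip":0,"dx":0,"dy":0,"dz":-2,"wx":0,"wy":0,"wz":0}]' 120
python3 -c "
from h import *
where([563,325.7,92.6],88.9)"
```

```text
t: 26.0
ee_pos: [0.564, 0.3262, 0.0846]
eef_rot: [-0.026, -2.209, 2.217]
ft_force: [-1.3, -2.1, 5.9]
width: 0.0222
t 26.0 grasp [563.9 326.2  92.6] fing [ 0.004 -0.004 -1.   ] jaw -91.2 w 22.2 F [-1.3 -2.1  5.9] j6 2.01
d [-0.9 -0.5  0. ]
wz 0.1
```

```bash
python3 -m handwheel '[{"grip":0.5,"dx":0,"dy":0,"dz":0,"wx":0,"wy":0,"wz":0},{"grip":0.5,"dx":0,"dy":0,"dz":0,"wx":0,"wy":0,"wz":0},{"grip":0.5,"dx":0,"dy":0,"dz":0,"wx":0,"wy":0,"wz":0},{"grip":0.5,"dx":0,"dy":0,"dz":20,"wx":0,"wy":0,"wz":0},{"grip":0.5,"dx":0,"dy":0,"dz":50,"wx":0,"wy":0,"wz":0},{"grip":0.5,"dx":0,"dy":0,"dz":85,"wx":0,"wy":0,"wz":0},{"grip":0.5,"dx":8,"dy":-40,"dz":95,"wx":0,"wy":0,"wz":0},{"grip":0.5,"dx":20,"dy":-90,"dz":95,"wx":0,"wy":0,"wz":0},{"grip":0.5,"dx":34,"dy":-150,"dz":95,"wx":0,"wy":0,"wz":0},{"grip":0.5,"dx":48,"dy":-210,"dz":95,"wx":0,"wy":0,"wz":0}]' 120
python3 - <<'E'
from h import *
where([627,53.2,80],88.9)
for n in('top','side'):
    im,d=capture(n);P=cloud(n,d);z=P[...,2];x=P[...,0];y=P[...,1]
    for nm,cx in(('A',.605),('B',.584),('C',.563)):
        m=(z>.075)&(z<.115)&(abs(x-cx)<.011)&(abs(y-.325)<.03);print(n,'tab',nm,rect(P[m]),m.sum(),np.nanpercentile(z[m],90).round(4))
    m=(z>.08)&(z<.11)&(abs(x-.62)<.03)&(y<.1)&(y>-.4)
    for mm,st,c in comps(m,5):print(n,'caddy tab',rect(P[mm]))
E
```

```text
t: 27.25
ee_pos: [0.6128, 0.1148, 0.1816]
eef_rot: [-0.028, -2.211, 2.219]
ft_force: [1.3, 0.6, 0.2]
width: 0.0426
t 27.25 grasp [612.8 114.8 189.6] fing [ 0.006 -0.004 -1.   ] jaw -91.1 w 42.6 F [1.3 0.6 0.2] j6 1.67
d [  14.2  -61.6 -109.6]
wz 0.0
top tab A (array([605.2, 324.8]), array([25.7, 14.4]), 89.2) 60 0.1028
top tab B (array([585.4, 324.6]), array([24.2, 15.8]), 86.2) 64 0.1063
top tab C (array([564.6, 325.9]), array([26.4, 14.8]), 89.0) 68 0.1097
top caddy tab (array([627.2,  52. ]), array([14.7, 21.2]), 0.1)
side tab A (array([605.7, 327.2]), array([17.6, 26.4]), 0.5) 92 0.1019
side tab B (array([584.5, 327.6]), array([19. , 26.5]), 6.8) 114 0.1057
side tab C (array([564.7, 327.3]), array([18. , 26.5]), 0.5) 235 0.109
side caddy tab (array([628.1,  55.2]), array([16.9, 27.1]), 2.4)
```

C is nested at tab (564.6,325.9), height +4 mm. Next is D.

```bash
python3 -m handwheel '[{"grip":0.5,"dx":7,"dy":-30,"dz":0,"wx":0,"wy":0,"wz":0},{"grip":0.5,"dx":14,"dy":-58,"dz":-5,"wx":0,"wy":0,"wz":0},{"grip":0.5,"dx":14,"dy":-61.5,"dz":-20,"wx":0,"wy":0,"wz":0},{"grip":0.5,"dx":14,"dy":-61.5,"dz":-45,"wx":0,"wy":0,"wz":0},{"grip":0.5,"dx":14,"dy":-61.5,"dz":-60,"wx":0,"wy":0,"wz":0},{"grip":0.5,"dx":14,"dy":-61.5,"dz":-65,"wx":0,"wy":0,"wz":0},{"grip":0.5,"dx":14,"dy":-61.5,"dz":-65,"wx":0,"wy":0,"wz":0}]' 120
python3 -c "
from h import *
where([627,53.2,80],88.9)"
```

```text
t: 28.22
ee_pos: [0.6279, 0.0495, 0.1164]
eef_rot: [-0.036, -2.205, 2.218]
ft_force: [0.1, 0.3, 0.5]
width: 0.0424
t 28.23 grasp [627.8  49.5 124.4] fing [ 0.006 -0.006 -1.   ] jaw -91.5 w 42.4 F [0.1 0.3 0.5] j6 1.57
d [ -0.8   3.7 -44.4]
wz 0.4
```

```bash
python3 -m handwheel '[{"grip":0.5,"dx":-0.7,"dy":3.5,"dz":-10,"wx":0.2,"wy":0.2,"wz":0.4},{"grip":0.5,"dx":-0.7,"dy":3.5,"dz":-25,"wx":0.2,"wy":0.2,"wz":0.4},{"grip":0.5,"dx":-0.7,"dy":3.5,"dz":-38,"wx":0.2,"wy":0.2,"wz":0.4},{"grip":0.5,"dx":-0.7,"dy":3.5,"dz":-44,"wx":0.2,"wy":0.2,"wz":0.4},{"grip":0.5,"dx":-0.7,"dy":3.5,"dz":-44,"wx":0.2,"wy":0.2,"wz":0.4},{"grip":0,"dx":-0.7,"dy":3.5,"dz":-44,"wx":0.2,"wy":0.2,"wz":0.4},{"grip":0,"dx":-0.7,"dy":3.5,"dz":-44,"wx":0.2,"wy":0.2,"wz":0.4},{"grip":0,"dx":-0.7,"dy":3.5,"dz":-44,"wx":0.2,"wy":0.2,"wz":0.4},{"grip":0,"dx":-0.7,"dy":3.5,"dz":-44,"wx":0.2,"wy":0.2,"wz":0.4},{"grip":0,"dx":-0.7,"dy":3.5,"dz":-44,"wx":0.2,"wy":0.2,"wz":0.4}]' 120
python3 -c "
from h import *
where([627,53.2,80],88.9)"
```

```text
t: 29.48
ee_pos: [0.6279, 0.0529, 0.0732]
eef_rot: [-0.026, -2.211, 2.217]
ft_force: [1.5, 0.0, 2.8]
width: 0.0219
t 29.48 grasp [627.9  53.   81.2] fing [ 0.005 -0.003 -1.   ] jaw -91.1 w 21.9 F [1.5 0.  2.8] j6 1.57
d [-0.9  0.2 -1.2]
wz -0.0
```

```bash
python3 -m handwheel '[{"grip":0,"dx":0,"dy":0,"dz":6,"wx":0,"wy":0,"wz":0},{"grip":0,"dx":0,"dy":0,"dz":14,"wx":0,"wy":0,"wz":0},{"grip":0,"dx":0,"dy":0,"dz":24,"wx":0,"wy":0,"wz":0},{"grip":0,"dx":0,"dy":0,"dz":34,"wx":0,"wy":0,"wz":0},{"grip":0,"dx":0,"dy":0,"dz":46,"wx":0,"wy":0,"wz":0},{"grip":0,"dx":0,"dy":0,"dz":60,"wx":0,"wy":0,"wz":0},{"grip":0,"dx":0,"dy":0,"dz":80,"wx":0,"wy":0,"wz":0},{"grip":0,"dx":0,"dy":0,"dz":100,"wx":0,"wy":0,"wz":0},{"grip":0,"dx":0,"dy":0,"dz":125,"wx":0,"wy":0,"wz":0},{"grip":0,"dx":0,"dy":0,"dz":125,"wx":0,"wy":0,"wz":0}]' 120
python3 - <<'E'
from h import *
where([542.3,326,97],88.9)
im,d=capture('side');P=cloud('side',d)
m=(P[...,2]>.12)&(P[...,2]<.19)&(P[...,0]<.62)&(P[...,0]>.47)&(abs(P[...,1]-.053)<.05)
for lo in np.arange(.54,.62,.02):
    k=m&(P[...,0]>=lo)&(P[...,0]<lo+.02)
    if k.any(): print(lo.round(2),np.nanpercentile(P[k][:,2],[2,95]).round(4))
E
```

```text
t: 30.72
ee_pos: [0.6303, 0.0529, 0.2023]
eef_rot: [-0.034, -2.215, 2.221]
ft_force: [0.4, 0.3, -1.0]
width: 0.022
t 30.73 grasp [630.2  52.9 210.3] fing [ 0.012 -0.003 -1.   ] jaw -91.1 w 22.0 F [ 0.4  0.3 -1. ] j6 1.56
d [ -87.9  273.1 -113.3]
wz -0.0
0.56 [0.1376 0.1808]
0.58 [0.1379 0.1818]
0.6 [0.1387 0.1816]
```

```bash
python3 -m handwheel '[{"grip":0,"dx":-8,"dy":20,"dz":0,"wx":0,"wy":0.2,"wz":0},{"grip":0,"dx":-22,"dy":65,"dz":0,"wx":0,"wy":0.2,"wz":0},{"grip":0,"dx":-38,"dy":115,"dz":0,"wx":0,"wy":0.2,"wz":0},{"grip":0,"dx":-55,"dy":170,"dz":0,"wx":0,"wy":0.2,"wz":0},{"grip":0,"dx":-70,"dy":220,"dz":0,"wx":0,"wy":0.2,"wz":0},{"grip":0,"dx":-82,"dy":255,"dz":0,"wx":0,"wy":0.2,"wz":0},{"grip":0,"dx":-88,"dy":273,"dz":-10,"wx":0,"wy":0.2,"wz":0},{"grip":0,"dx":-88,"dy":273,"dz":-30,"wx":0,"wy":0.2,"wz":0},{"grip":0,"dx":-88,"dy":273,"dz":-50,"wx":0,"wy":0.2,"wz":0},{"grip":0,"dx":-88,"dy":273,"dz":-56,"wx":0,"wy":0.2,"wz":0}]' 120
python3 - <<'E'
from h import *
where([542.3,326,97],88.9)
im,d=capture('side')
cv2.imwrite('pics/s9.png',cv2.resize(im[180:350,100:270,::-1],None,fx=3,fy=3,interpolation=cv2.INTER_CUBIC))
E
```

```text
t: 32.02
ee_pos: [0.5396, 0.3235, 0.1404]
eef_rot: [-0.022, -2.204, 2.217]
ft_force: [0.7, -0.6, -0.5]
width: 0.0223
t 32.02 grasp [539.6 323.6 148.4] fing [-0.001 -0.006 -1.   ] jaw -91.2 w 22.3 F [ 0.7 -0.6 -0.5] j6 2.02
d [  2.7   2.4 -51.4]
wz 0.1
```

View pics/s9.png

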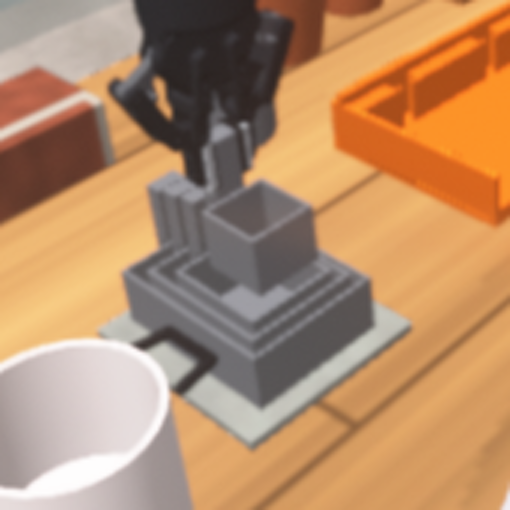

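A, B and C are nested concentrically, and D hangs level above C. Lowering D.

```bash
python3 -m handwheel '[{"grip":0,"dx":2.5,"dy":2.2,"dz":-4,"wx":0.2,"wy":-0.2,"wz":0},{"grip":0,"dx":2.5,"dy":2.2,"dz":-12,"wx":0.2,"wy":-0.2,"wz":0},{"grip":0,"dx":2.5,"dy":2.2,"dz":-20,"wx":0.2,"wy":-0.2,"wz":0},{"grip":0,"dx":2.5,"dy":2.2,"dz":-28,"wx":0.2,"wy":-0.2,"wz":0},{"grip":0,"dx":2.5,"dy":2.2,"dz":-36,"wx":0.2,"wy":-0.2,"wz":0},{"grip":0,"dx":2.5,"dy":2.2,"dz":-43,"wx":0.2,"wy":-0.2,"wz":0},{"grip":0,"dx":2.5,"dy":2.2,"dz":-48,"wx":0.2,"wy":-0.2,"wz":0},{"grip":0,"dx":2.5,"dy":2.2,"dz":-51,"wx":0.2,"wy":-0.2,"wz":0},{"grip":0,"dx":2.5,"dy":2.2,"dz":-53,"wx":0.2,"wy":-0.2,"wz":0},{"grip":0,"dx":2.5,"dy":2.2,"dz":-53,"wx":0.2,"wy":-0.2,"wz":0}]' 120
python3 -c "
from h import *
where([542.3,326,97],88.9)"
```

```text
t: 33.33
ee_pos: [0.5427, 0.3261, 0.0892]
eef_rot: [-0.027, -2.211, 2.215]
ft_force: [-2.1, -1.6, 4.6]
width: 0.0219
t 33.33 grasp [542.7 326.1  97.2] fing [ 0.004 -0.002 -1.   ] jaw -91.2 w 21.9 F [-2.1 -1.6  4.6] j6 2.03
d [-0.4 -0.1 -0.2]
wz 0.1
```

Contact at the expected height. I'll release, retreat, and re-measure the bins and feet.

```bash
python3 -m handwheel '[{"grip":0.5,"dx":0,"dy":0,"dz":0,"wx":0,"wy":0,"wz":0},{"grip":0.5,"dx":0,"dy":0,"dz":0,"wx":0,"wy":0,"wz":0},{"grip":0.5,"dx":0,"dy":0,"dz":0,"wx":0,"wy":0,"wz":0},{"grip":0.5,"dx":0,"dy":0,"dz":20,"wx":0,"wy":0,"wz":0},{"grip":0.5,"dx":0,"dy":0,"dz":50,"wx":0,"wy":0,"wz":0},{"grip":0.5,"dx":0,"dy":0,"dz":80,"wx":0,"wy":0,"wz":0},{"grip":0.5,"dx":0,"dy":-50,"dz":90,"wx":0,"wy":0,"wz":0},{"grip":0.5,"dx":0,"dy":-110,"dz":90,"wx":0,"wy":0,"wz":0},{"grip":0.5,"dx":0,"dy":-170,"dz":90,"wx":0,"wy":0,"wz":0},{"grip":0.5,"dx":40,"dy":-210,"dz":90,"wx":0,"wy":0,"wz":0}]' 120
cat > look.py <<'E'
import sys
from h import *
k=sys.argv[1]
for n in('top','side'):
    im,d=capture(n);np.savez(f'{n}{k}.npz',im=im,d=d);P=cloud(n,d);z=P[...,2];x=P[...,0];y=P[...,1]
    for nm,cx in(('A',.605),('B',.584),('C',.563),('D',.5424)):
        m=(z>.075)&(z<.118)&(abs(x-cx)<.011)&(abs(y-.325)<.03)
        if m.sum()>5:print(n,'tab',nm,rect(P[m]),m.sum(),np.nanpercentile(z[m],90).round(4))
    H,S,V=cv2.split(cv2.cvtColor(im,cv2.COLOR_RGB2HSV))
    u,v=np.meshgrid(np.arange(560),np.arange(420))
    m=((H<12)&(S>130)&(V>60)&(x>.3)&(x<.462)&(y>-.45)&(y<.3)&(z>.008)&(z<.035))
    for q,st,c in comps(m,6):
        t=q&(z>.021);l=q&(z<.0215)&(z>.011)
        print(n,'foot',c.round(1),st[4],rect(P[q]),'top',rect(P[t]) if t.sum()>3 else '','low',np.nanmedian(P[l],0).round(4)[:2] if l.any() else '',np.nanpercentile(z[q],90).round(4),im[q].mean(0).round())
E
python3 look.py 10
python3 - <<'E'
from h import *
f=np.load('top10.npz');im=f['im']
a=[cv2.resize(im[int(c[1])-20:int(c[1])+20,int(c[0])-20:int(c[0])+20,::-1],None,fx=9,fy=9,interpolation=cv2.INTER_CUBIC) for c in((259,232),(358,234))]
cv2.imwrite('pics/feet.png',np.hstack(a))
E
```

```text
t: 34.58
ee_pos: [0.5799, 0.1142, 0.1793]
eef_rot: [-0.024, -2.209, 2.213]
ft_force: [1.6, 0.8, 1.1]
width: 0.0428
top tab A (array([605.1, 325. ]), array([25.9, 15. ]), 86.1) 60 0.1017
top tab B (array([585.2, 324.6]), array([24.6, 15.2]), 87.0) 64 0.1063
top tab C (array([564.5, 325.7]), array([26.2, 14.5]), 89.8) 70 0.11
top tab D (array([543.2, 325. ]), array([25.7, 14.3]), 88.2) 68 0.1143
top foot [357.8 234.1] 49 (array([ 407.4, -212.1]), array([19. , 24.2]), 77.6) top (array([ 405.1, -212. ]), array([18.7, 19.3]), 69.0) low [ 0.4158 -0.2097] 0.0306 [184.  90.  39.]
side tab A (array([603.8, 327.7]), array([25.4, 17.5]), 86.0) 95 0.1017
side tab B (array([584.1, 328. ]), array([19.8, 25.1]), 5.1) 113 0.1056
side tab C (array([564.8, 328.5]), array([17.9, 25.7]), 3.1) 134 0.1096
side tab D (array([542.5, 327.6]), array([26.2, 17.1]), 89.1) 259 0.1131
side foot [348.5 191.5] 43 (array([ 460.2, -278. ]), array([133.5,   3.8]), 88.4) top  low [ 0.4601 -0.2748] 0.0157 [189.  88.  29.]
side foot [353.2 204.7] 75 (array([ 406.9, -209.8]), array([23.7, 25.9]), 84.7) top (array([ 404.1, -207.3]), array([19.7, 18.8]), 87.6) low [ 0.4028 -0.2029] 0.0283 [191. 105.  62.]
side foot [288.9 251.6] 102 (array([419.5,  92.3]), array([24.9, 20.2]), 21.5) top (array([416. ,  90.9]), array([19.4, 17.5]), 9.5) low [0.4158 0.0971] 0.0281 [207. 116.  68.]
```

View pics/feet.png

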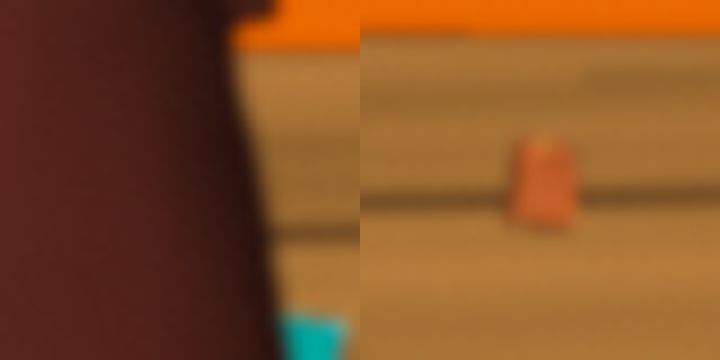

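All four bins are nested, with tabs at 101.7, 106.3, 110 and 114 mm and 20–21 mm spacing. The right crop shows the terracotta foot at top pixel (358,234), which is clearly not turquoise or yellow. The left foot is hidden by the arm in the top view but visible in the side view at (289,252). I take the right foot first, at (407,-212) with jaw heading about 80°.

```bash
python3 -m handwheel '[{"grip":0.5,"dx":-18,"dy":-35,"dz":0,"wx":0,"wy":0,"wz":-2},{"grip":0.5,"dx":-44,"dy":-85,"dz":0,"wx":0,"wy":0,"wz":-4},{"grip":0.5,"dx":-70,"dy":-135,"dz":0,"wx":0,"wy":0,"wz":-6},{"grip":0.5,"dx":-96,"dy":-185,"dz":0,"wx":0,"wy":0,"wz":-8},{"grip":0.5,"dx":-122,"dy":-235,"dz":0,"wx":0,"wy":0,"wz":-9},{"grip":0.5,"dx":-148,"dy":-285,"dz":0,"wx":0,"wy":0,"wz":-9},{"grip":0.5,"dx":-172,"dy":-320,"dz":-20,"wx":0,"wy":0,"wz":-9},{"grip":0.5,"dx":-173,"dy":-326,"dz":-50,"wx":0,"wy":0,"wz":-9},{"grip":0.5,"dx":-173,"dy":-326,"dz":-90,"wx":0,"wy":0,"wz":-9},{"grip":0.5,"dx":-173,"dy":-326,"dz":-95,"wx":0,"wy":0,"wz":-9}]' 60
python3 - <<'E'
from h import *
where([407.4,-212,29],80)
im,d=capture('side');cv2.imwrite('pics/f1.png',cv2.resize(im[140:290,250:450,::-1],None,fx=3,fy=3,interpolation=cv2.INTER_CUBIC))
E
```

```text
t: 35.92
ee_pos: [0.4115, -0.2126, 0.0847]
eef_rot: [-0.2, -2.127, 2.129]
ft_force: [-0.6, 0.4, -0.8]
width: 0.0425
t 35.92 grasp [ 411.5 -212.6   92.7] fing [ 0.005 -0.001 -1.   ] jaw -100.5 w 42.5 F [-0.6  0.4 -0.8] j6 1.12
d [ -4.1   0.6 -63.7]
wz 0.5
```

View pics/f1.png

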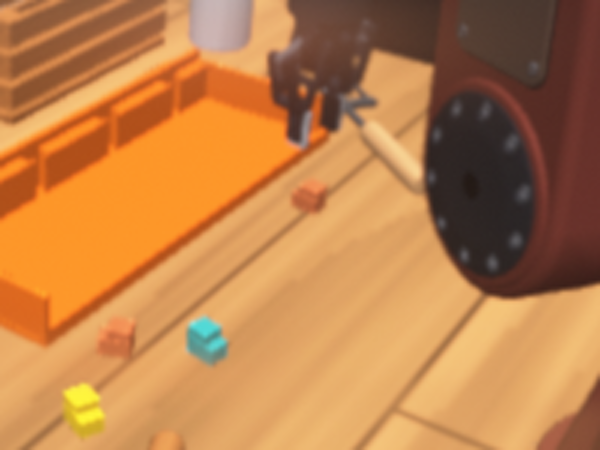

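The gripper is above the right terracotta foot (crop 310,195). I descend and grasp it.

```bash
python3 -m handwheel '[{"grip":0.5,"dx":-4,"dy":0.5,"dz":-12,"wx":0,"wy":0.2,"wz":0.5},{"grip":0.5,"dx":-4,"dy":0.5,"dz":-30,"wx":0,"wy":0.2,"wz":0.5},{"grip":0.5,"dx":-4,"dy":0.5,"dz":-48,"wx":0,"wy":0.2,"wz":0.5},{"grip":0.5,"dx":-4,"dy":0.5,"dz":-60,"wx":0,"wy":0.2,"wz":0.5},{"grip":0.5,"dx":-4,"dy":0.5,"dz":-64,"wx":0,"wy":0.2,"wz":0.5},{"grip":0.5,"dx":-4,"dy":0.5,"dz":-64,"wx":0,"wy":0.2,"wz":0.5}]' 60
python3 -c "
from h import *
where([407.4,-212,29],80)"
```

```text
t: 36.72
ee_pos: [0.4087, -0.2128, 0.0219]
eef_rot: [-0.19, -2.129, 2.135]
ft_force: [0.2, -0.1, 0.1]
width: 0.0428
t 36.73 grasp [ 408.7 -212.7   29.9] fing [ 0.003 -0.003 -1.   ] jaw -100.0 w 42.8 F [ 0.2 -0.1  0.1] j6 1.11
d [-1.3  0.7 -0.9]
wz -0.0
```

```bash
python3 -m handwheel '[{"grip":0,"dx":-1,"dy":0.5,"dz":-1,"wx":0,"wy":0,"wz":0},{"grip":0,"dx":-1,"dy":0.5,"dz":-1,"wx":0,"wy":0,"wz":0},{"grip":0,"dx":-1,"dy":0.5,"dz":-1,"wx":0,"wy":0,"wz":0},{"grip":0,"dx":-1,"dy":0.5,"dz":-1,"wx":0,"wy":0,"wz":0},{"grip":0,"dx":-1,"dy":0.5,"dz":-1,"wx":0,"wy":0,"wz":0},{"grip":0,"dx":-1,"dy":0.5,"dz":30,"wx":0,"wy":0,"wz":0},{"grip":0,"dx":-1,"dy":0.5,"dz":70,"wx":0,"wy":0,"wz":0},{"grip":0,"dx":-1,"dy":0.5,"dz":110,"wx":0,"wy":0,"wz":0},{"grip":0,"dx":-1,"dy":0.5,"dz":150,"wx":0,"wy":0,"wz":0},{"grip":0,"dx":-1,"dy":0.5,"dz":150,"wx":0,"wy":0,"wz":0}]' 60
python3 - <<'E'
from h import *
where([510,315.5,140],88.9)
im,d=capture('side');P=cloud('side',d);z,x,y=P[...,2],P[...,0],P[...,1]
H,S,V=cv2.split(cv2.cvtColor(im,cv2.COLOR_RGB2HSV))
m=(H<14)&(S>130)&(abs(x-.408)<.04)&(abs(y+.212)<.04)&(z>.11)&(z<.2)
print('held',m.sum(),rect(P[m]) if m.sum()>4 else '',np.nanpercentile(z[m],[3,97]) if m.any() else '')
E
```

```text
t: 37.98
ee_pos: [0.4099, -0.2138, 0.1753]
eef_rot: [-0.197, -2.128, 2.142]
ft_force: [0.4, 0.2, -0.4]
width: 0.0183
t 37.98 grasp [ 409.8 -213.8  183.3] fing [ 0.01  -0.008 -1.   ] jaw -100.0 w 18.3 F [ 0.4  0.2 -0.4] j6 1.11
d [100.2 529.3 -43.3]
wz 8.9
held 85 (array([ 406.3, -206.3]), array([39.4, 24.2]), 46.7) [0.15458121 0.18512683]
```

The foot is held (width 18.3 mm, underside 29 mm below the grasp point). Now I carry it to bin D.

```bash
python3 -m handwheel '[{"grip":0,"dx":5,"dy":30,"dz":0,"wx":0,"wy":0.4,"wz":1},{"grip":0,"dx":15,"dy":80,"dz":0,"wx":0,"wy":0.4,"wz":3},{"grip":0,"dx":25,"dy":135,"dz":0,"wx":0,"wy":0.4,"wz":5},{"grip":0,"dx":35,"dy":190,"dz":0,"wx":0,"wy":0.4,"wz":7},{"grip":0,"dx":46,"dy":245,"dz":0,"wx":0,"wy":0.4,"wz":9},{"grip":0,"dx":56,"dy":300,"dz":0,"wx":0,"wy":0.4,"wz":9},{"grip":0,"dx":67,"dy":355,"dz":0,"wx":0,"wy":0.4,"wz":9},{"grip":0,"dx":78,"dy":410,"dz":0,"wx":0,"wy":0.4,"wz":9},{"grip":0,"dx":88,"dy":465,"dz":0,"wx":0,"wy":0.4,"wz":9},{"grip":0,"dx":96,"dy":510,"dz":0,"wx":0,"wy":0.4,"wz":9}]' 60
python3 -c "
from h import *
where([509,315.5,140],88.9)"
```

```text
t: 39.28
ee_pos: [0.5028, 0.2987, 0.1698]
eef_rot: [-0.012, -2.204, 2.218]
ft_force: [1.0, -0.4, -0.8]
width: 0.0185
t 39.27 grasp [502.9 298.7 177.8] fing [-0.005 -0.006 -1.   ] jaw -90.9 w 18.5 F [ 1.  -0.4 -0.8] j6 2.01
d [  6.1  16.8 -37.8]
wz -0.2
```

```bash
python3 -m handwheel '[{"grip":0,"dx":5,"dy":20,"dz":-5,"wx":0,"wy":0,"wz":0},{"grip":0,"dx":5,"dy":20,"dz":-15,"wx":0,"wy":0,"wz":0},{"grip":0,"dx":5,"dy":20,"dz":-30,"wx":0,"wy":0,"wz":0},{"grip":0,"dx":5,"dy":20,"dz":-40,"wx":0,"wy":0,"wz":0},{"grip":0,"dx":5,"dy":20,"dz":-40,"wx":0,"wy":0,"wz":0}]' 60
python3 -c "
from h import *
where([509,315.5,88],88.9)"
```

```text
t: 39.9
ee_pos: [0.5067, 0.3172, 0.128]
eef_rot: [-0.01, -2.2, 2.218]
ft_force: [-0.6, -0.8, -0.3]
width: 0.0185
t 39.9 grasp [506.8 317.2 136. ] fing [-0.008 -0.008 -1.   ] jaw -91.0 w 18.5 F [-0.6 -0.8 -0.3] j6 2.03
d [  2.2  -1.7 -48. ]
wz -0.1
```

```bash
python3 -m handwheel '[{"grip":0,"dx":2,"dy":-1.5,"dz":-10,"wx":0.4,"wy":-0.4,"wz":0},{"grip":0,"dx":2,"dy":-1.5,"dz":-24,"wx":0.4,"wy":-0.4,"wz":0},{"grip":0,"dx":2,"dy":-1.5,"dz":-36,"wx":0.4,"wy":-0.4,"wz":0},{"grip":0,"dx":2,"dy":-1.5,"dz":-44,"wx":0.4,"wy":-0.4,"wz":0},{"grip":0,"dx":2,"dy":-1.5,"dz":-47,"wx":0.4,"wy":-0.4,"wz":0},{"grip":0,"dx":2,"dy":-1.5,"dz":-47,"wx":0.4,"wy":-0.4,"wz":0}]' 60
python3 - <<'E'
from h import *
where([509,315.5,89],88.9)
im,d=capture('side');cv2.imwrite('pics/f2.png',cv2.resize(im[180:350,100:270,::-1],None,fx=3,fy=3,interpolation=cv2.INTER_CUBIC))
E
```

```text
t: 40.65
ee_pos: [0.5087, 0.3158, 0.0809]
eef_rot: [-0.017, -2.211, 2.214]
ft_force: [-0.3, -0.2, -0.9]
width: 0.0185
t 40.65 grasp [508.7 315.8  88.9] fing [-0.001 -0.001 -1.   ] jaw -91.0 w 18.5 F [-0.3 -0.2 -0.9] j6 2.03
d [ 0.3 -0.3  0.1]
wz -0.1
```

View pics/f2.png

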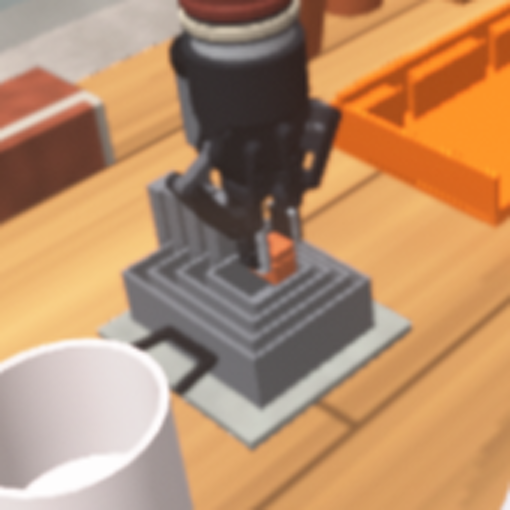

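The foot's lower end is inside D's -y half (crop 278,262). Release, then move up and clear.

```bash
python3 -m handwheel '[{"grip":0.4,"dx":0,"dy":0,"dz":0,"wx":0,"wy":0,"wz":0},{"grip":0.4,"dx":0,"dy":0,"dz":0,"wx":0,"wy":0,"wz":0},{"grip":0.4,"dx":0,"dy":0,"dz":0,"wx":0,"wy":0,"wz":0},{"grip":0.5,"dx":0,"dy":0,"dz":25,"wx":0,"wy":0,"wz":0},{"grip":0.5,"dx":0,"dy":0,"dz":65,"wx":0,"wy":0,"wz":0},{"grip":0.5,"dx":0,"dy":0,"dz":105,"wx":0,"wy":0,"wz":0},{"grip":0.5,"dx":0,"dy":-50,"dz":105,"wx":0,"wy":0,"wz":0},{"grip":0.5,"dx":20,"dy":-105,"dz":105,"wx":0,"wy":0,"wz":0},{"grip":0.5,"dx":50,"dy":-155,"dz":105,"wx":0,"wy":0,"wz":0},{"grip":0.5,"dx":80,"dy":-205,"dz":105,"wx":0,"wy":0,"wz":0}]' 60
cat > din.py <<'E'
from h import *
for n in('top','side'):
    im,d=capture(n);P=cloud(n,d);z,x,y=P[...,2],P[...,0],P[...,1];H,S,V=cv2.split(cv2.cvtColor(im,cv2.COLOR_RGB2HSV))
    m=(H<16)&(S>110)&(abs(x-.51)<.05)&(abs(y-.326)<.05)&(z<.12)
    for q,st,c in comps(m,4):print(n,'in D',c.round(1),st[4],rect(P[q]),np.nanpercentile(z[q],[5,50,95]).round(4))
E
python3 din.py; python3 look.py 12 | grep foot; python3 -c "
from h import *
where()"
```

```text
t: 41.95
ee_pos: [0.5896, 0.1094, 0.1867]
eef_rot: [-0.019, -2.213, 2.214]
ft_force: [0.9, 0.9, -0.4]
width: 0.0426
top in D [183.5 203.3] 55 (array([510.8, 315. ]), array([28.8, 17.2]), 7.3) [0.0384 0.0499 0.0548]
side in D [189.4 273.7] 63 (array([511.6, 316.7]), array([22.5, 47.3]), 83.9) [0.036  0.0521 0.0549]
side foot [351.6 189.3] 30 (array([ 459.7, -295.6]), array([90.5,  3.3]), 88.3) top  low [ 0.4591 -0.301 ] 0.0156 [188.  88.  29.]
side foot [339.  198.5] 13 (array([ 460.4, -221. ]), array([40.5,  2. ]), 88.9) top  low [ 0.4605 -0.2179] 0.0162 [182.  84.  28.]
side foot [289.  251.7] 101 (array([420. ,  92.1]), array([25. , 17.7]), 22.8) top (array([417.9,  91.1]), array([20.1, 17.6]), 23.4) low [0.4167 0.0975] 0.028 [207. 115.  68.]
t 42.15 grasp [589.2 109.9 194.2] fing [-0.001 -0.    -1.   ] jaw -91.1 w 42.4 F [0.5 0.7 0. ] j6 1.66
```

Foot one stands flat in D at (511,315), top at 52 mm as it must be. The second foot hasn't moved. It is at about (420.5,89) with yaw about 24°, so the jaws must turn by +25°.

```bash
python3 -m handwheel '[{"grip":0.5,"dx":-35,"dy":-4,"dz":0,"wx":0,"wy":0,"wz":5},{"grip":0.5,"dx":-85,"dy":-10,"dz":0,"wx":0,"wy":0,"wz":13},{"grip":0.5,"dx":-135,"dy":-17,"dz":-10,"wx":0,"wy":0,"wz":21},{"grip":0.5,"dx":-166,"dy":-21,"dz":-40,"wx":0,"wy":0,"wz":25},{"grip":0.5,"dx":-169,"dy":-21,"dz":-75,"wx":0,"wy":0,"wz":25},{"grip":0.5,"dx":-169,"dy":-21,"dz":-100,"wx":0,"wy":0,"wz":25},{"grip":0.5,"dx":-169,"dy":-21,"dz":-105,"wx":0,"wy":0,"wz":25},{"grip":0.5,"dx":-169,"dy":-21,"dz":-105,"wx":0,"wy":0,"wz":25}]' 60
python3 - <<'E'
from h import *
where([420.5,89,29],114)
im,d=capture('side');cv2.imwrite('pics/f3.png',cv2.resize(im[180:300,220:360,::-1],None,fx=4,fy=4,interpolation=cv2.INTER_CUBIC))
E
```

```text
t: 43.15
ee_pos: [0.4202, 0.0896, 0.0816]
eef_rot: [-0.423, 1.991, -1.991]
ft_force: [0.6, -0.6, -0.3]
width: 0.0429
t 43.15 grasp [420.2  89.7  89.6] fing [-0.001 -0.    -1.   ] jaw -66.0 w 42.9 F [ 0.6 -0.6 -0.3] j6 1.2
d [  0.3  -0.7 -60.6]
wz 0.0
```

View pics/f3.png

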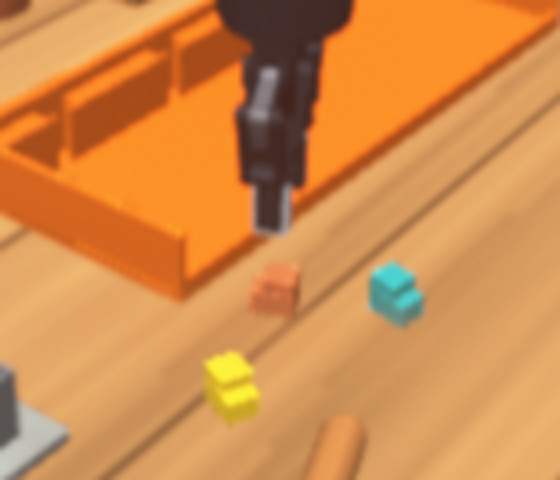

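```bash
python3 look.py 13 | grep foot
```

```text
side foot [351.7 189.2] 27 (array([ 459.6, -299.4]), array([93.1,  4.1]), 88.8) top  low [ 0.4597 -0.2886] 0.0155 [192.  90.  31.]
side foot [339.4 198.4] 17 (array([ 460.8, -225.7]), array([52.9,  2.2]), 89.6) top  low [ 0.461  -0.2226] 0.0154 [186.  87.  30.]
side foot [288.9 251.9] 98 (array([419.4,  93.2]), array([25.1, 15.9]), 26.7) top (array([417.5,  92.5]), array([20. , 16.3]), 20.9) low [0.4176 0.0975] 0.0275 [209. 118.  70.]
```

The gripper is directly over the terracotta foot (crop 275,290); yellow (230,385) and turquoise (395,293) are clear of the jaws. I grasp and lift.

```bash
python3 -m handwheel '[{"grip":0.5,"dx":0,"dy":-0.5,"dz":-12,"wx":0,"wy":0,"wz":0},{"grip":0.5,"dx":0,"dy":-0.5,"dz":-30,"wx":0,"wy":0,"wz":0},{"grip":0.5,"dx":0,"dy":-0.5,"dz":-46,"wx":0,"wy":0,"wz":0},{"grip":0.5,"dx":0,"dy":-0.5,"dz":-57,"wx":0,"wy":0,"wz":0},{"grip":0.5,"dx":0,"dy":-0.5,"dz":-61,"wx":0,"wy":0,"wz":0},{"grip":0.5,"dx":0,"dy":-0.5,"dz":-61,"wx":0,"wy":0,"wz":0},{"grip":0,"dx":0,"dy":-0.5,"dz":-61,"wx":0,"wy":0,"wz":0},{"grip":0,"dx":0,"dy":-0.5,"dz":-61,"wx":0,"wy":0,"wz":0},{"grip":0,"dx":0,"dy":-0.5,"dz":-61,"wx":0,"wy":0,"wz":0},{"grip":0,"dx":0,"dy":-0.5,"dz":-61,"wx":0,"wy":0,"wz":0}]' 60
python3 -m handwheel '[{"grip":0,"dx":0,"dy":0,"dz":15,"wx":0,"wy":0,"wz":0},{"grip":0,"dx":0,"dy":0,"dz":50,"wx":0,"wy":0,"wz":0},{"grip":0,"dx":0,"dy":0,"dz":95,"wx":0,"wy":0,"wz":0},{"grip":0,"dx":0,"dy":0,"dz":145,"wx":0,"wy":0,"wz":-8},{"grip":0,"dx":0,"dy":0,"dz":150,"wx":0,"wy":0,"wz":-16},{"grip":0,"dx":0,"dy":0,"dz":150,"wx":0,"wy":0,"wz":-25},{"grip":0,"dx":0,"dy":0,"dz":150,"wx":0,"wy":0,"wz":-25}]' 60
python3 - <<'E'
from h import *
where([509,337.5,140],88.9)
im,d=capture('side');P=cloud('side',d);z,x,y=P[...,2],P[...,0],P[...,1]
H,S,V=cv2.split(cv2.cvtColor(im,cv2.COLOR_RGB2HSV))
m=(H<14)&(S>130)&(abs(x-.42)<.04)&(abs(y-.09)<.04)&(z>.11)&(z<.2)
print('held',m.sum(),rect(P[m]) if m.sum()>4 else '',np.nanpercentile(z[m],[3,97]) if m.any() else '')
E
```

```text
t: 44.55
ee_pos: [0.4224, 0.0888, 0.0223]
eef_rot: [-0.418, 1.989, -1.991]
ft_force: [0.4, -1.1, 5.7]
width: 0.0183
t: 45.42
ee_pos: [0.4221, 0.0888, 0.1728]
eef_rot: [-0.023, -2.213, 2.217]
ft_force: [-0.3, 0.9, 0.2]
width: 0.0185
t 45.42 grasp [422.1  88.8 180.8] fing [ 0.004 -0.002 -1.   ] jaw -91.0 w 18.5 F [-0.3  0.9  0.2] j6 1.63
d [ 86.9 248.7 -40.8]
wz -0.1
held 127 (array([419.7,  93.1]), array([35.2, 26.8]), 34.1) [0.15354994 0.19075013]
```

```bash
python3 -m handwheel '[{"grip":0,"dx":12,"dy":35,"dz":0,"wx":0,"wy":0,"wz":0},{"grip":0,"dx":30,"dy":85,"dz":0,"wx":0,"wy":0,"wz":0},{"grip":0,"dx":48,"dy":135,"dz":0,"wx":0,"wy":0,"wz":0},{"grip":0,"dx":66,"dy":185,"dz":0,"wx":0,"wy":0,"wz":0},{"grip":0,"dx":80,"dy":230,"dz":0,"wx":0,"wy":0,"wz":0},{"grip":0,"dx":88,"dy":248,"dz":0,"wx":0,"wy":0,"wz":0},{"grip":0,"dx":88,"dy":248,"dz":-20,"wx":0,"wy":0,"wz":0},{"grip":0,"dx":88,"dy":248,"dz":-45,"wx":0,"wy":0,"wz":0},{"grip":0,"dx":88,"dy":248,"dz":-55,"wx":0,"wy":0,"wz":0},{"grip":0,"dx":88,"dy":248,"dz":-55,"wx":0,"wy":0,"wz":0}]' 60
python3 -c "
from h import *
where([509,337.3,89],88.9)"
```

```text
t: 46.72
ee_pos: [0.5086, 0.3353, 0.1155]
eef_rot: [-0.018, -2.209, 2.217]
ft_force: [-0.2, 0.7, -0.7]
width: 0.0181
t 46.73 grasp [508.6 335.4 123.5] fing [-0.    -0.004 -1.   ] jaw -90.9 w 18.1 F [-0.2  0.7 -0.7] j6 2.06
d [  0.4   1.9 -34.5]
wz -0.2
```

```bash
python3 -m handwheel '[{"grip":0,"dx":0.5,"dy":2,"dz":-5,"wx":0.2,"wy":0,"wz":0},{"grip":0,"dx":0.5,"dy":2,"dz":-15,"wx":0.2,"wy":0,"wz":0},{"grip":0,"dx":0.5,"dy":2,"dz":-25,"wx":0.2,"wy":0,"wz":0},{"grip":0,"dx":0.5,"dy":2,"dz":-32,"wx":0.2,"wy":0,"wz":0},{"grip":0,"dx":0.5,"dy":2,"dz":-34,"wx":0.2,"wy":0,"wz":0},{"grip":0,"dx":0.5,"dy":2,"dz":-34,"wx":0.2,"wy":0,"wz":0}]' 60
python3 -c "
from h import *
where([509,337.3,89],88.9)"
```

```text
t: 47.48
ee_pos: [0.509, 0.3373, 0.0813]
eef_rot: [-0.018, -2.212, 2.213]
ft_force: [0.5, -0.5, 0.5]
width: 0.0184
t 47.48 grasp [509.  337.3  89.3] fing [-0.001 -0.    -1.   ] jaw -90.9 w 18.4 F [ 0.5 -0.5  0.5] j6 2.06
d [-0.  -0.  -0.3]
wz -0.2
```

On target with no side force. Release and withdraw.

```bash
python3 -m handwheel '[{"grip":0.4,"dx":0,"dy":0,"dz":0,"wx":0,"wy":0,"wz":0},{"grip":0.4,"dx":0,"dy":0,"dz":0,"wx":0,"wy":0,"wz":0},{"grip":0.4,"dx":0,"dy":0,"dz":0,"wx":0,"wy":0,"wz":0},{"grip":0.5,"dx":0,"dy":0,"dz":25,"wx":0,"wy":0,"wz":0},{"grip":0.5,"dx":0,"dy":0,"dz":65,"wx":0,"wy":0,"wz":0},{"grip":0.5,"dx":0,"dy":0,"dz":110,"wx":0,"wy":0,"wz":0},{"grip":0.5,"dx":0,"dy":-50,"dz":120,"wx":0,"wy":0,"wz":0},{"grip":0.5,"dx":-10,"dy":-105,"dz":120,"wx":0,"wy":0,"wz":0},{"grip":0.5,"dx":-20,"dy":-165,"dz":120,"wx":0,"wy":0,"wz":0},{"grip":0.5,"dx":-30,"dy":-225,"dz":120,"wx":0,"wy":0,"wz":0}]' 60
python3 -m handwheel '[{"grip":0.5,"dx":0,"dy":-50,"dz":0,"wx":0,"wy":0,"wz":0},{"grip":0.5,"dx":0,"dy":-110,"dz":0,"wx":0,"wy":0,"wz":0},{"grip":0.5,"dx":0,"dy":-150,"dz":0,"wx":0,"wy":0,"wz":0},{"grip":0.5,"dx":0,"dy":-160,"dz":0,"wx":0,"wy":0,"wz":0},{"grip":0.5,"dx":0,"dy":-160,"dz":0,"wx":0,"wy":0,"wz":0}]' 60
python3 din.py; python3 look.py 14 | grep -v foot
python3 - <<'E'
from h import *
a=np.load('top14.npz')['im'][165:240,145:220,::-1];b=np.load('side14.npz')['im'][195:345,100:250,::-1]
cv2.imwrite('pics/end.png',np.hstack([cv2.resize(a,(400,400),interpolation=cv2.INTER_CUBIC),cv2.resize(b,(400,400),interpolation=cv2.INTER_CUBIC)]))
E
```

```text
t: 48.72
ee_pos: [0.4787, 0.1107, 0.2018]
eef_rot: [-0.018, -2.213, 2.215]
ft_force: [0.8, -0.2, 0.8]
width: 0.0431
t: 49.35
ee_pos: [0.4787, -0.0493, 0.2019]
eef_rot: [-0.02, -2.213, 2.213]
ft_force: [-0.7, 0.4, 0.1]
width: 0.0426
top in D [179.1 203.8] 136 (array([509.9, 328.3]), array([45.9, 31.5]), 84.9) [0.0351 0.0486 0.0558]
side in D [188.6 274.1] 68 (array([515.3, 320. ]), array([29., 47.]), 55.8) [0.0357 0.0528 0.0545]
top tab A (array([604.7, 325. ]), array([14.6, 25.4]), 1.5) 61 0.1041
top tab B (array([585.2, 324.9]), array([24.5, 14.9]), 87.7) 61 0.1068
top tab C (array([564.6, 325.9]), array([26.5, 14.5]), 88.2) 70 0.1102
top tab D (array([543.2, 325.1]), array([25.5, 14.4]), 89.5) 69 0.1127
side tab A (array([606. , 327.3]), array([15.9, 25.6]), 2.9) 94 0.1018
side tab B (array([583.4, 327.9]), array([25.6, 19.3]), 87.8) 114 0.1058
side tab C (array([562.1, 327.8]), array([25.7, 20.6]), 88.5) 131 0.1095
side tab D (array([542.9, 327.6]), array([26.4, 17.4]), 87.4) 261 0.1129
```

View pics/end.png

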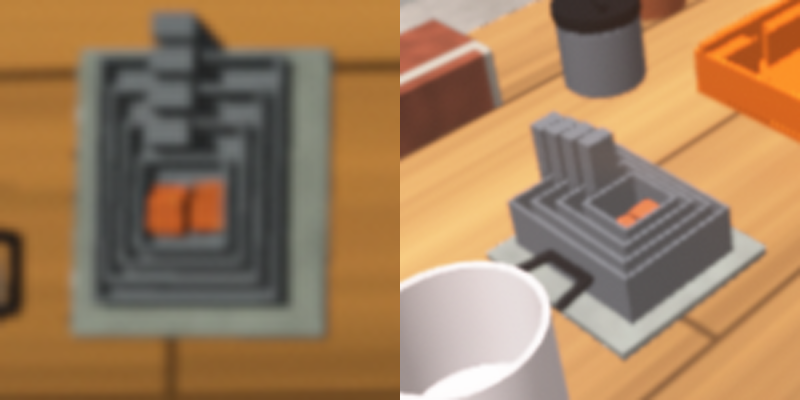

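The last view shows four concentric, level bins on the paver, with both terracotta feet side by side in D (left half, 188,208) at about 52 mm top height, below the 67 mm rim. The robot is clear, so I hand in.

```bash
python3 -c "
from bench import manip
print(manip.sign_off())"
```

```text
the job is handed in; nothing more can be done
None
```

I lifted all four bins (A to D) straight up out of their slots and nested them level on the paver, largest first. I then put both terracotta feet side by side in the smallest bin and handed the job in at about 50 s of the 210 s.

**Bins:** the last images show four concentric rims. The tab tops are at about 102–104, 106, 110 and 113 mm, which is the expected rise of about 4 mm per bin, and the tabs are about 21 mm apart.

**Feet:** their tops are at about 53–55 mm, below the innermost rim at about 67 mm.

**Caddy and bystanders:** when I measured the caddy between lifts it had not moved more than about 1 mm. I did not measure the trowel, rake, white pot or jar again at the end. The arm did not work near them, and they looked undisturbed wherever they showed in the pictures.

**Disagreements:** the side camera read y about 2.5 mm higher than the top camera throughout, close to the stated calibration error, so I used the top camera values. No check failed. The hand-in reports no verdict.

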